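# Make up the packing kit and the service kit

## Robot

A 6-joint arm with a two-finger parallel gripper is mounted at the origin on a cart in front of the work surface, level with it; the furniture and walls round the work are solid. World frame = base frame: x ahead of the robot, y to its left, z up, the work surface at z = 0. Lengths are in m, angles in rad, forces in N, time in s.
With the tool pointing down it reaches from about 0.275 to 0.725 m from the base axis. Payload 5.6 kg.
Tool frame: the origin (TCP) lies at the very end of the fingers, on their centre line; the grasp point (between the pads) lies 19 mm behind it; z points along the fingers, x is the direction in which the jaws open and shut, and the axes are right-handed (so a half turn about z gives the same grasp; the last joint's range is limited). The gripper opens to 85 mm and grips with 20 to 120 N. Pads are 22 mm wide; open, the fingers measure 114 mm over their backs; the gripper's body (76 mm by 85 mm) begins 54 mm behind the grasp point. The pads swing forward as they close: fully open they stand 13 mm farther back than shut.
Start: joints at [1.623, 0.255, 0.108, 0, -1.424, -0.285], TCP at [0.127, 0.535, 0.198] pointing down, gripper open.
Joint ranges: [-2.95, 2.95], [-1.21, 1.97], [-1.09, 1.5], [-2.87, 1.71], [-2.94, -0.07], [-3.05, 3.05]. Speed limits (rad/s): [2.57, 2.57, 3.14, 3.14, 3.14, 3.14].

## Interface

Orientations are given as a unit quaternion [x, y, z, w].
In Python, from plant import * gives the robot as it stands. The module is installed in compiled form; this text tells all that it offers.
- The arm moves only by the shell command python3 -m pendant 'ROWS' [FORCE]. ROWS is JSON, a list of rows, each an object with "jaw": the gripper command: -1 is shut, 1 is fully open, values between are in proportion; "linear": the shift along the tool's x, y, z in cm, a list of three; "turn": the turn about the tool's z in rad. A call has 1 to 12 rows; each row shifts and turns the pose as measured when the row begins, along the tool's axes as they then stand; what a row does not reach is not made up. A row lasts 1/12 s, in which the tool goes at most 41.7 mm and 7.16 degrees, less where a joint would pass 70% of its speed; a pose out of reach is approached as far as the arm can. A call with a gripper value outside its range is refused whole. The fingers move at their own pace and stop on an object; FORCE is the grip in N (left out, the last holds). Time passes only in rows, so rows that do not move let the fingers close. It gives the time, the measured TCP pose, the force and the opening at its end, in the units of the state.
- get_obs(): the state, without advancing time (a new reading comes with each control period).
- snapshot(name): name is "side" or "top"; returns (picture, depth): 480x640x3 uint8, red, green, blue; 480x640 float32, m along the optical axis (not along the pixel's ray), 0 where there is no reading.
- get_calibration(name): a dict with "fovy" (degrees; the focal length in pixels is half the picture's height over the tangent of half this angle, whatever the lens; pixels are square), "cx", "cy" (the principal point, pixels), "rvec" (rotation vector, rad) and "tvec" (3), from world to camera coordinates, as OpenCV has them. Camera axes: x right, y down, z forward; pixel columns grow to the right and rows downward; lengths in m; the calibration is good to about 2 mm. A picture is of the moment at which its call begins. get_calibration takes no time and is no camera call.
- sign_off(): hands the job in, once; it reports no verdict.
Trained networks look in the newest picture that a camera, given by its name, has taken for a name from the list of things; names that differ only in an ending like _2 or _b are one class to them, and where a whole thing is asked for, a point or a joint stands for the part that bears it (a point fixed in the world has none). Each returns a list of dicts, best first, with "confidence" (0 to 1); they miss things now and then, are a little off and sometimes report something else, mostly with a low value. They report only what shows in the picture. A call takes as long as a camera call.
- regions_of(camera, target): "mask" (480x640 bool, what is visible of it) and "box" ([left, top, right, bottom] in pixels, round what is visible of it).
The state is a dict: "time_s": time; "joint_positions": joint angles; "dq": joint speeds; "joint_efforts": joint torques, N m; "position": TCP position; "eef_rot": TCP orientation; "ft_force": force on the tool from outside, world axes, zero at the start; "ft_torque": the same for the moment, N m; "gripper_width": finger opening in m.
Only numpy, scipy, OpenCV 4.12 (cv2) and the standard library are available. Lean on these libraries where they do the work, as an engineer would, in place of code of your own. Each camera call takes 0.05 s, during which the arm holds its last target.

## Task

Make up the two tool kits from the tools lying in the middle of the bench: the box cutter and the marker go into the plain-ended packing tray, the wrench and the ball pen into the service tray with the rounded ears at its ends. Lay each tool flat on the tray floor in the cradle cut for it (in the packing tray the longer cradle for the cutter and the shorter for the marker; in the service tray the wide one for the wrench and the slim one for the pen), and leave the pencil where it is.

Things in the scene. Friction and masses are not known exactly. Their poses are not given: they have to be found in the camera images.
- packing_tray: Fixed plywood tray 144 x 200 mm, plain ends, left or right of the tools. Origin: centre of the underside; y along the cradles. Floor 6 mm up. Cradle: wooden ends 6 mm thick, 10 mm high, cheeks 28 mm long, middle open for fingers; tool goes flat, either way round. Cutter cradle: centre line x = +33 mm, inside 172 long x 39 wide. Marker cradle: x = -33 mm, 151 x 33. Both centred at y = 0.
- service_tray: Fixed plywood tray 144 x 200 mm with rounded ears at the short ends, opposite the packing tray. Origin: centre of the underside; y along the cradles. Floor 6 mm up. Cradle: wooden ends 6 mm thick, 10 mm high, cheeks 28 mm long, middle open for fingers; tool goes flat, either way round. Wrench cradle: centre line x = +33 mm, inside 176 long x 54 wide. Pen cradle: x = -33 mm, 161 x 27. Both centred at y = 0.
- cutter_center (a point): Centre of the loose yellow snap-blade box cutter, blade retracted, 23 wide x 156 long x 15 mm high, lying flat; y runs along it. The centre is half-way up, 7.5 mm above its underside. Grip it across the middle.
- marker_center (a point): Centre of the loose thick marker, white with a black cap, 17 wide x 135 long x 16 mm high, lying; y runs along it. The centre is 8 mm above its underside. Round, so it may roll about y. Grip it across the middle.
- wrench_center (a point): Middle of the loose bare steel wrench, 160 long x 38 mm wide x 8 mm thick at the head, its shaft 17 mm wide and 7 mm thick, lying flat; x runs along it, the open jaw at +x. The centre is half-way up, 3.5 mm above its underside. Grip it across the middle of the shaft.
- ball_pen_center (a point): Centre of the loose slim ball pen, white with green ends, 11 wide x 145 long x 9 mm high, lying; y runs along it. The centre is 4.5 mm above its underside. It may roll about y. Grip it across the middle.
- pencil: Loose yellow pencil, 7 x 156 x 7 mm, lying among the tools; origin in the middle of its underside. Belongs to no kit: leave it.

How it is judged:
At the end, for the whole second after the job is handed in: Each tool lies at rest on the floor of its own cradle: centre within 11 mm of the cradle's centre line and 12 mm of its middle lengthwise, height within 4 mm, level within 0.06 rad, along the cradle within 0.2 rad (either way round); pencil not moved over 30 mm (x of cutter_center in the frame of packing_tray between 0.022 and 0.044 m and y of cutter_center in the frame of packing_tray between -0.012 and 0.012 m and z of cutter_center in the frame of packing_tray between 0.0095 and 0.0175 m and angle between cutter_center's own y axis and vertical between 1.51 and 1.63 rad and angle between the y axis of each of cutter_center, marker_center and the y axis of packing_tray, either way round below 0.2 rad and linear speed of each of cutter, marker, wrench, ball_pen below 0.02 m/s and x of marker_center in the frame of packing_tray between -0.044 and -0.022 m and y of marker_center in the frame of packing_tray between -0.012 and 0.012 m and z of marker_center in the frame of packing_tray between 0.01 and 0.018 m and angle between marker_center's own y axis and vertical between 1.51 and 1.63 rad and x of wrench_center in the frame of service_tray between 0.022 and 0.044 m and y of wrench_center in the frame of service_tray between -0.012 and 0.012 m and z of wrench_center in the frame of service_tray between 0.0055 and 0.0135 m and angle between wrench_center's own x axis and vertical between 1.51 and 1.63 rad and angle between the x axis of wrench_center and the y axis of service_tray, either way round below 0.2 rad and x of ball_pen_center in the frame of service_tray between -0.044 and -0.022 m and y of ball_pen_center in the frame of service_tray between -0.012 and 0.012 m and z of ball_pen_center in the frame of service_tray between 0.0065 and 0.0145 m and angle between ball_pen_center's own y axis and vertical between 1.51 and 1.63 rad and angle between the y axis of ball_pen_center and the y axis of service_tray, either way round below 0.2 rad); the robot touches nothing.
It fails at once if the pencil was moved more than 30 mm (distance of pencil from where it was at the start of the episode above 0.03 m).
It also fails if it takes over 104 s, if anything falls off the work surface, if the arm or the gripper's body presses on something with over 40 N, if the wrist force passes 120 N, or if a joint passes its speed limit or range.

## Working session

There is one attempt and no reset: what is moved stays moved. The work goes in short steps, Python scripts to look and compute and a shell command to move; the robot and the scene stay as the last step left them, time stands still between calls to the robot, and variables do not carry over. Pictures are saved under pics/ and viewed, and the job is handed in when it is done.

```bash
mkdir -p pics; cat > h.py <<'E'
from plant import *
import numpy as np, cv2
from scipy.spatial.transform import Rotation as R
def cal(n):
    c=get_calibration(n); f=240/np.tan(np.radians(c['fovy'])/2)
    return f,c['cx'],c['cy'],cv2.Rodrigues(np.array(c['rvec'],float))[0],np.array(c['tvec'],float).ravel()
def world(n,u,v,d):
    f,cx,cy,Rm,t=cal(n); u=np.asarray(u,float);v=np.asarray(v,float)
    p=np.stack([(u-cx)/f*d,(v-cy)/f*d,d],-1)
    return (p-t)@Rm
def save(n,name):
    p,d=snapshot(n); cv2.imwrite('pics/'+name+'.png',p[:,:,::-1]); return p,d
E
python3 - <<'E'
from h import *
for n in ('top','side'):
    p,d=save(n,n+'0'); np.save(n+'0d.npy',d); print(n,get_calibration(n)); f,cx,cy,Rm,t=cal(n); print(-Rm.T@t)
o=get_obs();print(o)
E
```

```text
top {'fovy': 57.887000954285874, 'cx': 317.4568552997466, 'cy': 236.40365850341664, 'rvec': array([ 2.13786698, -2.1696683 ,  0.15949596]), 'tvec': array([0.0115657 , 0.58347171, 0.81932758])}
[0.46483118 0.0117451  0.8920004 ]
side {'fovy': 54.45415992460459, 'cx': 315.710553558564, 'cy': 236.54375046159294, 'rvec': array([ 1.94396144, -0.28555248,  0.17415073]), 'tvec': array([-0.55449919,  0.10330795,  0.85320831])}
[ 0.32748346 -0.87645878  0.41313545]
{'time_s': 0.1, 'joint_positions': array([ 1.62256337e+00,  2.55700649e-01,  1.07143262e-01, -4.49143332e-04,
       -1.42390536e+00, -2.84578994e-01]), 'dq': array([ 0.00156893, -0.00206625,  0.00300943,  0.00068119,  0.0003905 ,
        0.00187468]), 'joint_efforts': array([-1.72027932e-03, -3.87605882e+01,  2.38473648e+01,  5.37794665e+00,
       -3.82135200e-03, -1.71578932e-06]), 'position': array([0.12672712, 0.53468643, 0.1967791 ]), 'eef_rot': array([-6.20169567e-01,  7.84467312e-01, -5.50910786e-04, -6.63380892e-04]), 'ft_force': array([ 0.15392684, -0.1833056 ,  0.32277237]), 'ft_torque': array([0.03762364, 0.02144055, 0.01538375]), 'gripper_width': 0.08561113622943241}
```

View pics/top0.png

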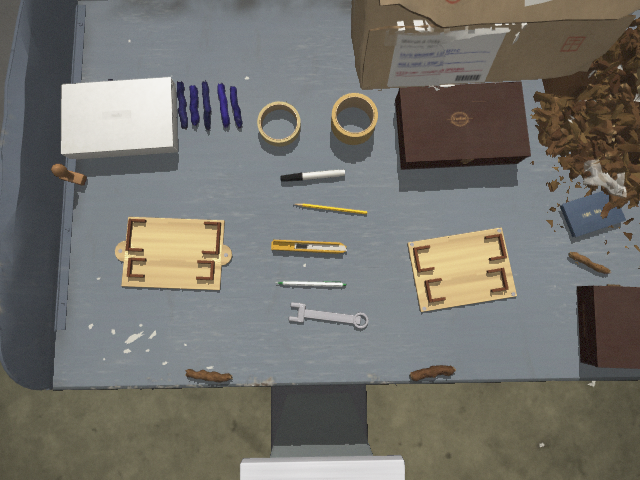

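View pics/side0.png

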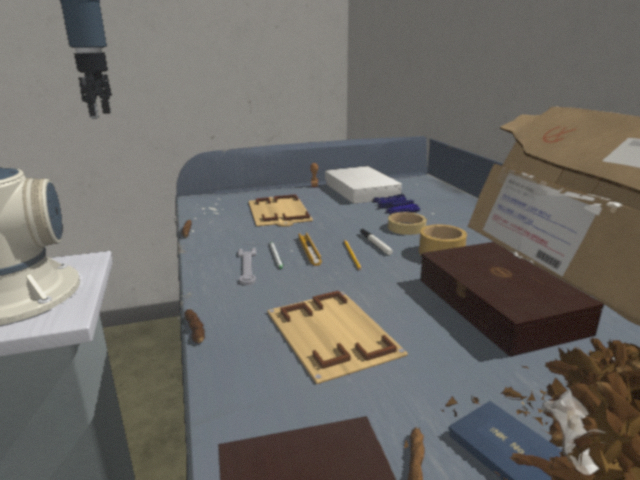

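```bash
python3 - <<'E'
from h import *
d=np.load('top0d.npy')
o={}
for n in ['packing_tray','service_tray','cutter_center','marker_center','wrench_center','ball_pen_center','pencil']:
    for r in regions_of('top',n)[:2]:
        m=r['mask']; v,u=np.nonzero(m&(d>0)); w=world('top',u,v,d[v,u])
        z=w[:,2]; 
        (c,s,a)=cv2.minAreaRect(w[:,:2].astype(np.float32)*1000)
        print(n,round(r['confidence'],2),r['box'],m.sum(),'rect',np.round(c),np.round(s),round(a,1),'mean',np.round(w.mean(0),4),'z',np.round(np.percentile(z,[5,50,95]),4))
        o.setdefault(n,m)
np.savez('masks0.npz',**o)
E
```

```text
packing_tray 0.58 [404.8, 226.5, 515.5, 313.5] 6954 rect [ 517. -293.] [147. 204.] 8.0 mean [ 0.5159 -0.2898  0.0079] z [0.0043 0.0073 0.0165]
service_tray 0.7 [113.1, 215.2, 234.7, 291.1] 7137 rect [559. 298.] [238. 144.] 86.8 mean [0.5581 0.2979 0.0077] z [0.0042 0.0069 0.0163]
service_tray 0.24 [292.2, 303.5, 363.8, 327.7] 699 rect [429. -11.] [142.  36.] 82.5 mean [ 0.4283 -0.0091  0.0078] z [0.0043 0.008  0.0106]
cutter_center 0.94 [272.6, 240.7, 345.3, 253.3] 755 rect [569.  21.] [150.  24.] 86.0 mean [0.5679 0.0202 0.0103] z [0.0046 0.0093 0.0163]
marker_center 0.74 [280.7, 169.1, 343.2, 178.5] 502 rect [719.  13.] [ 20. 135.] 4.2 mean [0.7159 0.0145 0.0131] z [0.0012 0.0144 0.0181]
marker_center 0.69 [301.4, 199.9, 365.7, 213.3] 183 rect [647. -32.] [136.   8.] 82.0 mean [ 0.6459 -0.035   0.0071] z [0.0039 0.0071 0.01  ]
wrench_center 0.9 [288.0, 303.4, 370.6, 326.6] 797 rect [428. -18.] [159.  38.] 82.8 mean [ 0.4277 -0.0132  0.0078] z [0.0044 0.008  0.0106]
wrench_center 0.27 [272.3, 239.2, 345.0, 254.4] 813 rect [569.  22.] [153.  24.] 86.2 mean [0.5679 0.0225 0.0102] z [0.0044 0.0093 0.0163]
ball_pen_center 0.55 [281.2, 279.6, 342.6, 287.8] 290 rect [494.  16.] [128.  14.] 85.5 mean [0.4917 0.0061 0.0073] z [0.0006 0.0082 0.0112]
pencil 0.65 [298.7, 200.6, 367.3, 214.1] 166 rect [647. -30.] [136.   6.] 81.8 mean [ 0.6462 -0.0325  0.0072] z [0.0046 0.0071 0.0102]
```

```bash
cat >> h.py <<'E'
def onplane(n,u,v,z):
    f,cx,cy,Rm,t=cal(n); u=np.asarray(u,float);v=np.asarray(v,float)
    r=np.stack([(u-cx)/f,(v-cy)/f,np.ones_like(u)],-1)@Rm; c=-Rm.T@t
    return c+r*((z-c[2])/r[...,2])[...,None]
def walls(p,box):
    l,t,r,b=box; hsv=cv2.cvtColor(p,cv2.COLOR_RGB2HSV)
    m=np.zeros(p.shape[:2],bool); s=p[t:b,l:r].astype(int); m[t:b,l:r]=(s[...,0]<145)&(s[...,0]-s[...,2]>25)
    return m
E
python3 - <<'E'
from h import *
p=cv2.imread('pics/top0.png')[:,:,::-1]
a=cv2.resize(p[205:300,105:240],None,fx=5,fy=5,interpolation=cv2.INTER_CUBIC)
cv2.imwrite('pics/svc.png',a[:,:,::-1])
a=cv2.resize(p[220:320,400:525],None,fx=5,fy=5,interpolation=cv2.INTER_CUBIC)
cv2.imwrite('pics/pack.png',a[:,:,::-1])
a=cv2.resize(p[165:335,260:380],None,fx=4,fy=3.5,interpolation=cv2.INTER_CUBIC)
a=cv2.resize(p[165:335,260:380],None,fx=3.5,fy=3.5,interpolation=cv2.INTER_CUBIC)
cv2.imwrite('pics/tools.png',a[:,:,::-1])
for nm,box in (('svc',(113,212,236,296)),('pack',(402,224,520,316))):
    m=walls(p,box).astype(np.uint8); n,lab,st,ce=cv2.connectedComponentsWithStats(m)
    for i in range(1,n):
        if st[i,4]<25: continue
        v,u=np.nonzero(lab==i); w=onplane('top',u,v,.016); c,s,a=cv2.minAreaRect((w[:,:2]*1000).astype(np.float32))
        print(nm,st[i],np.round(ce[i]),np.round(c,1),np.round(s,1),round(a,1))
        print('   ',np.round(cv2.boxPoints((c,s,a))).tolist())
E
```

```text
svc [125 219  22  36 313] [134. 236.] [592.3 373.3] [38.9 72.3] 87.1
    [[555.0, 356.0], [627.0, 352.0], [629.0, 391.0], [557.0, 395.0]]
svc [202 222  19  37 302] [213. 239.] [582.9 218.7] [34.6 74.4] 87.9
    [[545.0, 203.0], [619.0, 200.0], [621.0, 235.0], [546.0, 237.0]]
svc [127 258  20  24 282] [135. 269.] [525.1 368. ] [37.2 46.2] 89.1
    [[502.0, 350.0], [548.0, 349.0], [548.0, 386.0], [502.0, 387.0]]
svc [196 261  19  23 255] [206. 272.] [518.  229.7] [35.7 44.2] 89.1
    [[496.0, 212.0], [540.0, 212.0], [540.0, 247.0], [496.0, 248.0]]
pack [484 234  23  29 269] [496. 247.] [ 557.2 -358.4] [56.4 38.2] 8.6
    [[526.0, -344.0], [532.0, -381.0], [588.0, -373.0], [582.0, -335.0]]
pack [413 246  21  29 246] [421. 260.] [ 535.6 -210. ] [56.5 35.8] 7.9
    [[505.0, -196.0], [510.0, -232.0], [566.0, -224.0], [561.0, -188.0]]
pack [486 268  22  29 283] [498. 281.] [ 489.6 -357.6] [52.3 38.5] 7.8
    [[461.0, -342.0], [466.0, -380.0], [518.0, -373.0], [513.0, -335.0]]
pack [424 278  22  28 267] [433. 292.] [ 471.7 -229.9] [51.7 36.9] 8.3
    [[443.0, -215.0], [449.0, -252.0], [500.0, -244.0], [495.0, -208.0]]
```

View pics/svc.png

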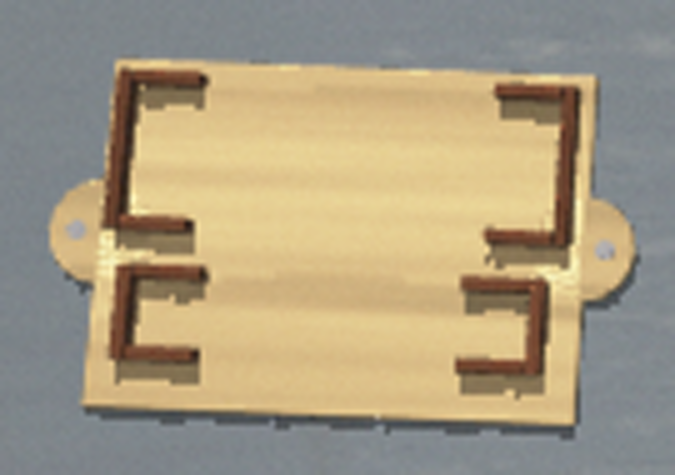

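View pics/pack.png

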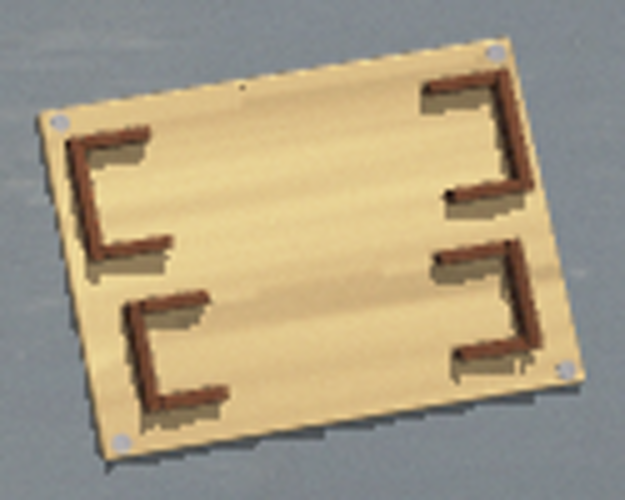

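View pics/tools.png

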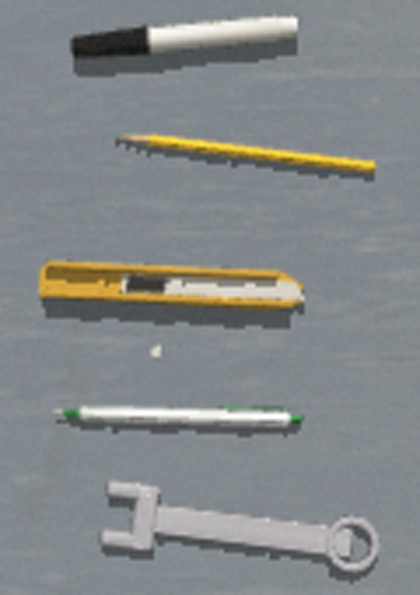

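```bash
cat >> h.py <<'E'
from scipy.optimize import minimize
def proj(n,P):
    f,cx,cy,Rm,t=cal(n); q=np.asarray(P)@Rm.T+t
    return np.stack([cx+f*q[...,0]/q[...,2],cy+f*q[...,1]/q[...,2]],-1)
def boxes(cr):
    o=[]
    for x0,L,W in cr:
        for s in (1,-1):
            a,b=L/2,L/2+6
            y=sorted((s*a,s*b)); o.append((x0-W/2-6,x0+W/2+6,*y))
            y=sorted((s*(a-28),s*b))
            o.append((x0-W/2-6,x0-W/2,*y)); o.append((x0+W/2,x0+W/2+6,*y))
    return np.array(o)/1000
PK=boxes([(33,172,39),(-33,151,33)]); SV=boxes([(33,176,54),(-33,161,27)])
def render(n,pose,B,box,k=4):
    x,y,a=pose; l,t,r,b=box; im=np.zeros(((b-t)*k,(r-l)*k),np.uint8); c,s=np.cos(a),np.sin(a)
    for (x0,x1,y0,y1) in B:
        P=[(x+c*X-s*Y,y+s*X+c*Y,z) for X in(x0,x1) for Y in (y0,y1) for z in(.006,.016)]
        q=(proj(n,np.array(P))+.5-[l,t])*k
        h=cv2.convexHull(q.astype(np.float32)); cv2.fillConvexPoly(im,np.round(h*16).astype(np.int32),1,shift=4)
    return im
def fit(n,p,B,box,g,k=4):
    m=walls(p,box); l,t,r,b=box
    m=np.repeat(np.repeat(m[t:b,l:r],k,0),k,1)
    f=lambda q: -(lambda R_:(R_&m).sum()/(R_|m).sum())(render(n,q,B,box,k)>0)
    best=None
    for dy in(-.006,0,.006):
      for dx in (-.006,0,.006):
        g2=np.array(g)+[dx,dy,0]; S=np.array([g2,g2+[.004,0,0],g2+[0,.004,0],g2+[0,0,.04]])
        r_=minimize(f,g2,method='Nelder-Mead',options=dict(initial_simplex=S,maxiter=120))
        if best is None or r_.fun<best.fun: best=r_
    return best.x,best.fun
E
python3 - <<'E'
from h import *
p=cv2.imread('pics/top0.png')[:,:,::-1].copy(); d=np.load('top0d.npy')
for nm,B,box,g in (('svc',SV,(113,212,236,296),(.558,.298,-.04)),('pack',PK,(402,224,520,316),(.515,-.29,.14))):
    x,s=fit('top',p,B,box,g); print(nm,np.round(x,4),round(s,3))
hsv=cv2.cvtColor(p,cv2.COLOR_RGB2HSV)
i=p.astype(int)
yellow=(i[...,0]-i[...,2]>60); bright=i.min(2)>150; 
def rep(nm,m,box,z):
    l,t,r,b=box; mm=np.zeros_like(m); mm[t:b,l:r]=m[t:b,l:r]
    v,u=np.nonzero(mm); w=onplane('top',u,v,z); c,s,a=cv2.minAreaRect((w[:,:2]*1000).astype(np.float32)); 
    q=w[:,:2]-w[:,:2].mean(0); e=np.linalg.svd(q,full_matrices=False)[2][0]; e=e*np.sign(e[1])
    print(nm,len(u),np.round(c,1),np.round(s,1),round(a,1),'pca dir of y: yaw',round(float(np.arctan2(-e[0],e[1])),3),'mean',np.round(w[:,:2].mean(0)*1000,1), 'range along',np.round(np.array([(q@e).min(),(q@e).max()])*1000), 'u',u.min(),u.max())
bg=np.array([np.median(i[200:330,250:400].reshape(-1,3),0)])
print(bg)
diff=i-bg
green=(i[...,1]-np.maximum(i[...,0],i[...,2])>15)
light=(i.sum(2)-bg.sum()>60)
dark=(i.sum(2)<150)
rep('cutter',yellow|light,(265,236,352,258),.012)
rep('pencil',yellow,(285,198,375,220),.004)
rep('marker',light|dark,(275,165,350,185),.008)
rep('pen',light|green,(270,277,352,291),.006)
rep('wrench',light,(285,300,372,332),.008)
E
```

```text
Traceback (most recent call last):
  File "h.py", line 50, in fit
    r_=minimize(f,g2,method='Nelder-Mead',options=dict(initial_simplex=S,maxiter=120))
  File "h.py", line 45, in <lambda>
    f=lambda q: -(lambda R_:(R_&m).sum()/(R_|m).sum())(render(n,q,B,box,k)>0)
                                                       ~~~~~~^^^^^^^^^^^^^
  File "h.py", line 39, in render
    q=(proj(n,np.array(P))+.5-[l,t])*k
       ~~~~^^^^^^^^^^^^^^^
  File "h.py", line 23, in proj
    f,cx,cy,Rm,t=cal(n); q=np.asarray(P)@Rm.T+t
                 ~~~^^^
  File "h.py", line 5, in cal
    c=get_calibration(n); f=240/np.tan(np.radians(c['fovy'])/2)
ValueError: time passes only in moves, steps and waits
```

```bash
sed -i 's/^def cal(n):/import functools\n@functools.lru_cache\ndef cal(n):/' h.py
cat > m1.py <<'E'
from h import *
p=cv2.imread('pics/top0.png')[:,:,::-1].copy(); d=np.load('top0d.npy')
for nm,B,box,g in (('svc',SV,(113,212,236,296),(.558,.298,-.04)),('svc',SV,(113,212,236,296),(.558,.298,.04)),('pack',PK,(402,224,520,316),(.515,-.29,.14))):
    x,s=fit('top',p,B,box,g); print(nm,np.round(x,4),round(s,3))
hsv=cv2.cvtColor(p,cv2.COLOR_RGB2HSV)
i=p.astype(int)
yellow=(i[...,0]-i[...,2]>60); bright=i.min(2)>150; 
def rep(nm,m,box,z):
    l,t,r,b=box; mm=np.zeros_like(m); mm[t:b,l:r]=m[t:b,l:r]
    v,u=np.nonzero(mm); w=onplane('top',u,v,z); c,s,a=cv2.minAreaRect((w[:,:2]*1000).astype(np.float32)); 
    q=w[:,:2]-w[:,:2].mean(0); e=np.linalg.svd(q,full_matrices=False)[2][0]; e=e*np.sign(e[1])
    print(nm,len(u),np.round(c,1),np.round(s,1),round(a,1),'pca dir of y: yaw',round(float(np.arctan2(-e[0],e[1])),3),'mean',np.round(w[:,:2].mean(0)*1000,1), 'range along',np.round(np.array([(q@e).min(),(q@e).max()])*1000), 'u',u.min(),u.max())
bg=np.array([np.median(i[200:330,250:400].reshape(-1,3),0)])
print(bg)
green=(i[...,1]-np.maximum(i[...,0],i[...,2])>15)
light=(i.sum(2)-bg.sum()>60)
dark=(i.sum(2)<150)
rep('cutter',yellow|light,(265,236,352,258),.012)
rep('pencil',yellow,(285,198,375,220),.004)
rep('marker',light|dark,(275,165,350,185),.008)
rep('pen',light|green,(270,277,352,291),.006)
rep('wrench',light,(285,300,372,332),.008)
E
python3 m1.py
```

```text
svc [ 0.5575  0.299  -0.0519] -0.618
svc [ 0.5575  0.2989 -0.052 ] -0.618
pack [ 0.5156 -0.2904  0.1434] -0.637
[[130. 137. 141.]]
cutter 625 [568.3  21.3] [153.7  21.7] 86.5 pca dir of y: yaw -0.069 mean [567.9  24.4] range along [-80.  74.] u 271 346
pencil 229 [647.9 -28.6] [146.9   7.3] 82.1 pca dir of y: yaw -0.137 mean [647.5 -31.4] range along [-71.  76.] u 297 367
marker 347 [718.5  10.9] [ 15.5 133.9] 6.6 pca dir of y: yaw 0.111 mean [719.1  14.1] range along [-70.  64.] u 281 344
pen 215 [494.1  19.1] [142.2   8.1] 88.2 pca dir of y: yaw -0.032 mean [493.9  14.9] range along [-67.  75.] u 275 345
wrench 655 [426.8 -17. ] [156.2  35.8] 81.4 pca dir of y: yaw -0.142 mean [428.  -12.2] range along [-83.  73.] u 289 367
```

```bash
cat > plan.py <<'E'
# usage: plan.py x y z yaw (mm, rad): remaining shift in tool axes (cm) and turn (rad)
from h import *
import sys
x,y,z,a=map(float,sys.argv[1:5])
o=get_obs(); P=o['position']; Q=R.from_quat(o['eef_rot']).as_matrix()
hd=np.arctan2(Q[1,0],Q[0,0]); want=np.pi+a
dl=(np.array([x,y,z])/1000-P)
t=-((want-hd+np.pi)%(2*np.pi)-np.pi)
print('pos mm',np.round(P*1000,1),'yaw',round((hd-np.pi+np.pi)%(2*np.pi)-np.pi,3),'tilt z',np.round(Q[:,2],3))
print('shift now cm',np.round(Q.T@dl*100,2),'turn',round(t,3))
Rw=R.from_euler('z',want).as_matrix()@np.diag([1,-1,-1.])
print('shift after turn cm',np.round(Rw.T@dl*100,2), 't',round(o['time_s'],2),'F',np.round(o['ft_force'],1),'w',round(o['gripper_width']*1000,1))
E
python3 -m pendant '[{"jaw":-0.3,"linear":[0,0,0],"turn":0.123},{"jaw":-0.3,"linear":[0,0,0],"turn":0.123},{"jaw":-0.3,"linear":[0,0,0],"turn":0.123},{"jaw":-0.3,"linear":[0,0,0],"turn":0.123},{"jaw":-0.3,"linear":[0,0,0],"turn":0.123},{"jaw":-0.3,"linear":[0,0,0],"turn":0.123},{"jaw":-0.3,"linear":[0,0,0],"turn":0.123},{"jaw":-0.3,"linear":[0,0,0],"turn":0.123},{"jaw":-0.3,"linear":[0,0,0],"turn":0.123},{"jaw":-0.3,"linear":[0,0,0],"turn":0.123},{"jaw":-0.3,"linear":[0,0,0],"turn":0.123},{"jaw":-0.3,"linear":[0,0,0],"turn":0.123}]'
python3 plan.py 427 -17 100 -.142
```

```text
time_s: 1.45
position: [0.1267, 0.5349, 0.1974]
eef_rot: [0.082, 0.997, -0.0, -0.0]
ft_force: [0.8, -0.3, -0.3]
gripper_width: 0.03
pos mm [126.7 534.9 197.4] yaw -0.164 tilt z [-0.001 -0.    -1.   ]
shift now cm [-38.62 -49.56   9.74] turn -0.022
shift after turn cm [-37.54 -50.38   9.74] t 1.45 F [ 0.8 -0.3 -0.3] w 30.0
```

```bash

python3 -m pendant '[{"jaw":-0.3,"linear":[-2.1,-2.8,0],"turn":-0.022},{"jaw":-0.3,"linear":[-2.1,-2.8,0],"turn":0},{"jaw":-0.3,"linear":[-2.1,-2.8,0],"turn":0},{"jaw":-0.3,"linear":[-2.1,-2.8,0],"turn":0},{"jaw":-0.3,"linear":[-2.1,-2.8,0],"turn":0},{"jaw":-0.3,"linear":[-2.1,-2.8,0],"turn":0},{"jaw":-0.3,"linear":[-2.1,-2.8,0],"turn":0},{"jaw":-0.3,"linear":[-2.1,-2.8,0],"turn":0},{"jaw":-0.3,"linear":[-2.1,-2.8,0],"turn":0},{"jaw":-0.3,"linear":[-2.1,-2.8,0],"turn":0},{"jaw":-0.3,"linear":[-2.1,-2.8,0],"turn":0},{"jaw":-0.3,"linear":[-2.1,-2.8,0],"turn":0}]'
python3 plan.py 427 -17 100 -.142
```

```text
time_s: 2.45
position: [0.3295, 0.153, 0.1966]
eef_rot: [0.069, 0.998, 0.001, 0.001]
ft_force: [2.0, 0.5, -0.6]
gripper_width: 0.03
pos mm [329.5 153.  196.6] yaw -0.139 tilt z [ 0.003  0.002 -1.   ]
shift now cm [-11.99 -15.51   9.66] turn 0.003
shift after turn cm [-12.06 -15.45   9.66] t 2.45 F [ 2.   0.5 -0.6] w 30.0
```

```bash

python3 -m pendant '[{"jaw":-0.3,"linear":[-2,-2.6,1.5],"turn":0},{"jaw":-0.3,"linear":[-2,-2.6,1.5],"turn":0},{"jaw":-0.3,"linear":[-2,-2.6,1.5],"turn":0},{"jaw":-0.3,"linear":[-2,-2.6,1.5],"turn":0},{"jaw":-0.3,"linear":[-2,-2.6,1.5],"turn":0},{"jaw":-0.3,"linear":[0,0,0],"turn":0},{"jaw":-0.3,"linear":[0,0,0],"turn":0}]'
python3 plan.py 427 -17 60 -.142
```

```text
time_s: 3.03
position: [0.4163, -0.0021, 0.1211]
eef_rot: [0.073, 0.997, 0.004, 0.005]
ft_force: [-0.6, 0.4, 0.6]
gripper_width: 0.03
pos mm [416.3  -2.1 121.1] yaw -0.147 tilt z [ 0.011  0.007 -1.   ]
shift now cm [-1.21 -1.37  6.11] turn -0.005
shift after turn cm [-1.26 -1.32  6.11] t 3.03 F [-0.6  0.4  0.6] w 30.0
```

```bash

python3 -m pendant '[{"jaw":-0.3,"linear":[-1.2,-1.4,2],"turn":0},{"jaw":-0.3,"linear":[0,0,2],"turn":0},{"jaw":-0.3,"linear":[0,0,2],"turn":0},{"jaw":-0.3,"linear":[0,0,0],"turn":0},{"jaw":-0.3,"linear":[0,0,0],"turn":0}]'
python3 plan.py 427 -17 3 -.142
python3 - <<'E'
from h import *
p,d=save('top','t1'); cv2.imwrite('pics/t1c.png',cv2.resize(p[220:380,240:400],None,fx=3.5,fy=3.5)[:,:,::-1])
p,d=save('side','s1'); cv2.imwrite('pics/s1c.png',cv2.resize(p[180:300,200:360],None,fx=4,fy=4)[:,:,::-1])
E
```

```text
time_s: 3.45
position: [0.4294, -0.0158, 0.0623]
eef_rot: [0.072, 0.997, 0.005, 0.008]
ft_force: [0.5, 0.6, -0.1]
gripper_width: 0.0298
pos mm [429.4 -15.8  62.3] yaw -0.145 tilt z [ 0.017  0.009 -1.   ]
shift now cm [ 0.31 -0.22  5.93] turn -0.003
shift after turn cm [ 0.22 -0.16  5.93] t 3.45 F [ 0.5  0.6 -0.1] w 29.8
```

View pics/s1c.png

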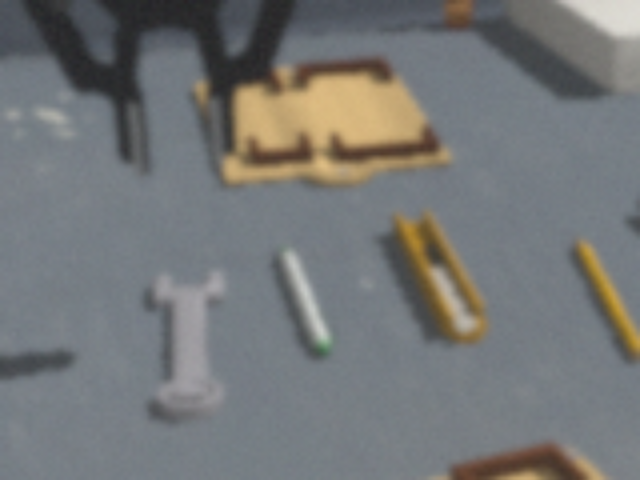

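View pics/t1.png

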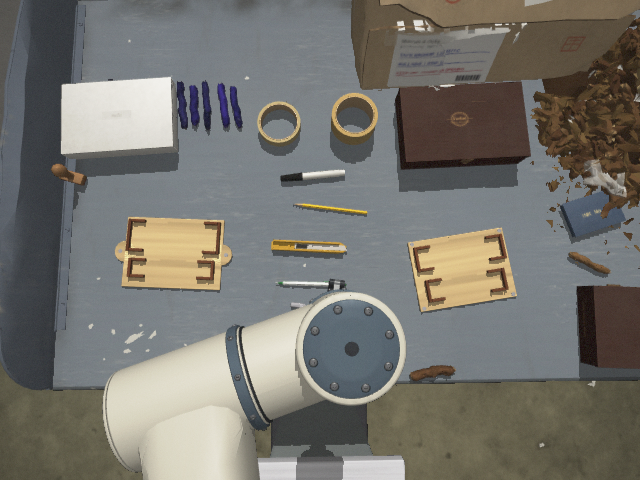

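```bash
python3 - <<'E'
from h import *
P=get_obs()['position']; print(P, proj('side',P), proj('side',P+[0.0,0,.019]))
E
python3 - <<'E'
import cv2
p=cv2.imread('pics/s1.png'); cv2.imwrite('pics/s1d.png',cv2.resize(p[120:280,180:300],None,fx=4,fy=4)[:590])
E
```

```text
[ 0.42962844 -0.01557432  0.06279531] [245.86738126 236.80515915] [245.19960753 227.87389439]
```

View pics/s1d.png

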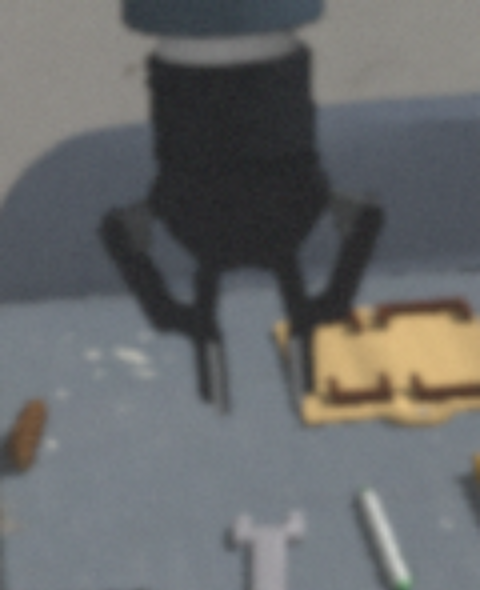

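```bash
python3 - <<'E'
from h import *
print('wrench',proj('side',np.array([.427,-.017,.007])))
p,d=snapshot('side')
for v in range(150,230,4): print(v,[(u,np.round(world('side',u,v,d[v,u])*1000).tolist()) for u in (232,234,236,253,255,257)])
E
```

```text
wrench [246.58029818 262.70410799]
150 [(232, [412.0, -53.0, 244.0]), (234, [416.0, -54.0, 244.0]), (236, [419.0, -52.0, 244.0]), (253, [450.0, -49.0, 241.0]), (255, [454.0, -44.0, 240.0]), (257, [459.0, -34.0, 237.0])]
154 [(232, [412.0, -51.0, 237.0]), (234, [415.0, -53.0, 237.0]), (236, [419.0, -53.0, 237.0]), (253, [450.0, -47.0, 233.0]), (255, [454.0, -43.0, 232.0]), (257, [458.0, -38.0, 231.0])]
158 [(232, [411.0, -50.0, 230.0]), (234, [415.0, -53.0, 230.0]), (236, [418.0, -51.0, 229.0]), (253, [449.0, -47.0, 226.0]), (255, [454.0, -41.0, 225.0]), (257, [459.0, -32.0, 222.0])]
162 [(232, [413.0, -26.0, 217.0]), (234, [417.0, -24.0, 216.0]), (236, [421.0, -25.0, 216.0]), (253, [451.0, -32.0, 215.0]), (255, [455.0, -32.0, 215.0]), (257, [458.0, -31.0, 215.0])]
166 [(232, [413.0, -29.0, 210.0]), (234, [416.0, -29.0, 210.0]), (236, [420.0, -28.0, 209.0]), (253, [450.0, -32.0, 208.0]), (255, [454.0, -33.0, 208.0]), (257, [458.0, -31.0, 207.0])]
170 [(232, [412.0, -33.0, 204.0]), (234, [416.0, -28.0, 202.0]), (236, [419.0, -28.0, 202.0]), (253, [450.0, -35.0, 201.0]), (255, [454.0, -
[... 1903 characters left out ...]
 114.0]), (234, [409.0, -22.0, 115.0]), (236, [414.0, -17.0, 113.0]), (253, [445.0, -29.0, 114.0]), (255, [449.0, -31.0, 114.0]), (257, [452.0, -31.0, 113.0])]
218 [(232, [405.0, -20.0, 107.0]), (234, [408.0, -29.0, 110.0]), (236, [412.0, -25.0, 108.0]), (253, [445.0, -26.0, 104.0]), (255, [448.0, -30.0, 105.0]), (257, [453.0, -26.0, 103.0])]
222 [(232, [430.0, 257.0, -3.0]), (234, [408.0, -25.0, 100.0]), (236, [412.0, -22.0, 98.0]), (253, [480.0, 235.0, -1.0]), (255, [483.0, 220.0, 4.0]), (257, [487.0, 216.0, 5.0])]
226 [(232, [426.0, 224.0, -2.0]), (234, [430.0, 218.0, 0.0]), (236, [435.0, 217.0, -0.0]), (253, [475.0, 204.0, -0.0]), (255, [480.0, 206.0, -1.0]), (257, [485.0, 203.0, -1.0])]
```

```bash
python3 - <<'E'
from h import *
d=np.load('side0d.npy'); print(proj('side',np.array([.1267,.5347,.1968])))
p=cv2.imread('pics/side0.png'); cv2.imwrite('pics/s0c.png',cv2.resize(p[40:140,50:140],None,fx=5,fy=5))
for v in range(90,124,4): print(v,[(u,np.round(world('side',u,v,d[v,u])*1000).tolist()) for u in range(84,110,3)])
print(get_obs()['position'],get_obs()['joint_positions'])
E
```

```text
[103.60283187 132.44161104]
90 [(84, [109.0, 468.0, 315.0]), (87, [116.0, 466.0, 315.0]), (90, [123.0, 468.0, 314.0]), (93, [124.0, 509.0, 311.0]), (96, [132.0, 499.0, 312.0]), (99, [136.0, 523.0, 309.0]), (102, [140.0, 548.0, 307.0]), (105, [146.0, 562.0, 306.0]), (108, [151.0, 583.0, 304.0])]
94 [(84, [-42.0, 1373.0, 232.0]), (87, [109.0, 498.0, 302.0]), (90, [122.0, 462.0, 305.0]), (93, [124.0, 493.0, 302.0]), (96, [131.0, 492.0, 302.0]), (99, [128.0, 570.0, 296.0]), (102, [133.0, 587.0, 294.0]), (105, [143.0, 569.0, 295.0]), (108, [150.0, 576.0, 294.0])]
98 [(84, [107.0, 459.0, 296.0]), (87, [113.0, 462.0, 296.0]), (90, [120.0, 460.0, 296.0]), (93, [124.0, 483.0, 293.0]), (96, [129.0, 495.0, 292.0]), (99, [14.0, 1376.0, 214.0]), (102, [132.0, 579.0, 284.0]), (105, [140.0, 577.0, 284.0]), (108, [148.0, 576.0, 284.0])]
102 [(84, [-49.0, 1381.0, 199.0]), (87, [109.0, 474.0, 285.0]), (90, [116.0, 475.0, 285.0]), (93, [123.0, 480.0, 284.0]), (96, [-3.0, 1391.0, 196.0]), (99, [12.0, 1369.0, 198.0]), (102, [131.0, 577.0, 273.0]), (105, [138.0, 578.0, 273.0]), (108, [147.0, 571.0, 273.0]
[... 768 characters left out ...]
2.0, 144.0]), (108, [40.0, 1365.0, 147.0])]
118 [(84, [-61.0, 1379.0, 133.0]), (87, [-50.0, 1385.0, 132.0]), (90, [-37.0, 1381.0, 132.0]), (93, [114.0, 486.0, 243.0]), (96, [122.0, 482.0, 243.0]), (99, [-2.0, 1387.0, 129.0]), (102, [12.0, 1371.0, 130.0]), (105, [24.0, 1370.0, 130.0]), (108, [35.0, 1380.0, 128.0])]
122 [(84, [-64.0, 1378.0, 116.0]), (87, [-53.0, 1383.0, 115.0]), (90, [-40.0, 1378.0, 115.0]), (93, [-28.0, 1375.0, 115.0]), (96, [-17.0, 1385.0, 113.0]), (99, [-4.0, 1380.0, 113.0]), (102, [8.0, 1380.0, 112.0]), (105, [21.0, 1374.0, 113.0]), (108, [32.0, 1382.0, 111.0])]
[ 0.42999444 -0.01557708  0.06304517] [ 0.32790073  0.09794978 -0.44531286 -0.00349693 -1.00648747 -0.47104277]
```

View pics/s0c.png

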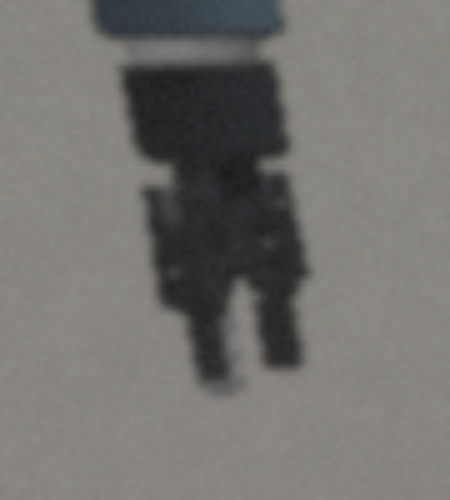

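```bash

python3 -m pendant '[{"jaw":-0.3,"linear":[0.3,-0.2,1.6],"turn":0},{"jaw":-0.3,"linear":[0,0,1.5],"turn":0},{"jaw":-0.3,"linear":[0,0,0],"turn":0},{"jaw":-0.3,"linear":[0,0,0],"turn":0}]'
python3 plan.py 427 -17 3 -.142
python3 - <<'E'
from h import *
p,d=save('side','s2'); cv2.imwrite('pics/s2c.png',cv2.resize(p[180:300,180:320],None,fx=4,fy=4)[:,:,::-1])
p,d=save('top','t2'); cv2.imwrite('pics/t2c.png',cv2.resize(p[270:350,260:400],None,fx=5,fy=5)[:,:,::-1])
E
```

```text
time_s: 3.93
position: [0.4316, -0.0146, 0.0369]
eef_rot: [0.071, 0.997, 0.007, 0.015]
ft_force: [0.5, 0.1, -0.6]
gripper_width: 0.0299
pos mm [431.6 -14.6  36.9] yaw -0.142 tilt z [ 0.03   0.012 -0.999]
shift now cm [ 0.52 -0.36  3.37] turn 0.0
shift after turn cm [ 0.42 -0.3   3.39] t 3.93 F [ 0.5  0.1 -0.6] w 29.9
```

View pics/s2c.png

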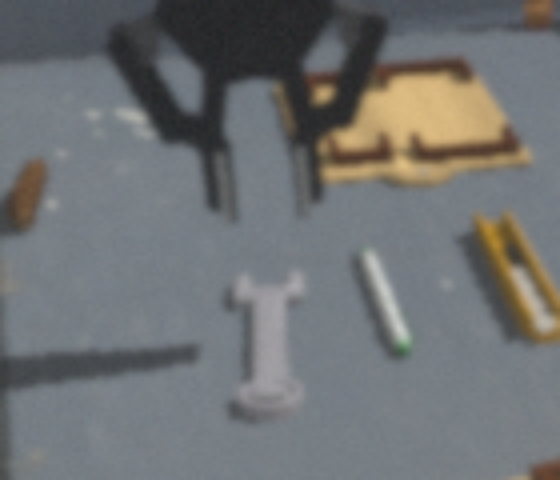

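```bash

python3 -m pendant '[{"jaw":-0.3,"linear":[0.5,-0.3,1.0],"turn":0},{"jaw":-0.3,"linear":[0,0,0.8],"turn":0},{"jaw":-0.3,"linear":[0,0,0.6],"turn":0},{"jaw":-0.3,"linear":[0,0,0],"turn":0},{"jaw":-0.3,"linear":[0,0,0],"turn":0}]'
python3 plan.py 427 -17 3 -.142
python3 - <<'E'
from h import *
p,d=save('side','s3'); cv2.imwrite('pics/s3c.png',cv2.resize(p[180:300,180:320],None,fx=4,fy=4)[:,:,::-1])
P=get_obs()['position']; print(proj('side',P))
dt=np.load('top0d.npy'); ds=np.load('side0d.npy')
# white box top: top camera vs side camera
v,u=np.mgrid[90:140:10,75:165:15]; w=world('top',u,v,dt[v,u]); print('box top cam z',np.median(w[...,2]))
q=proj('side',w.reshape(-1,3)).round().astype(int); print('box side z',np.round(world('side',q[:,0],q[:,1],ds[q[:,1],q[:,0]])[:,2],3))
E
```

```text
time_s: 4.45
position: [0.4308, -0.0156, 0.0157]
eef_rot: [0.07, 0.997, 0.008, 0.018]
ft_force: [-0.4, -0.2, 0.5]
gripper_width: 0.0298
pos mm [430.8 -15.6  15.7] yaw -0.141 tilt z [ 0.038  0.014 -0.999]
shift now cm [ 0.4  -0.22  1.25] turn 0.001
shift after turn cm [ 0.36 -0.2   1.27] t 4.45 F [-0.4 -0.2  0.5] w 29.8
[248.03272516 258.29711098]
box top cam z 0.04446832966037144
box side z [0.042 0.042 0.042 0.043 0.042 0.044 0.043 0.042 0.043 0.043 0.044 0.043
 0.042 0.041 0.043 0.043 0.043 0.043 0.042 0.043 0.044 0.043 0.045 0.042
 0.043 0.042 0.042 0.044 0.042 0.043]
```

View pics/s3c.png

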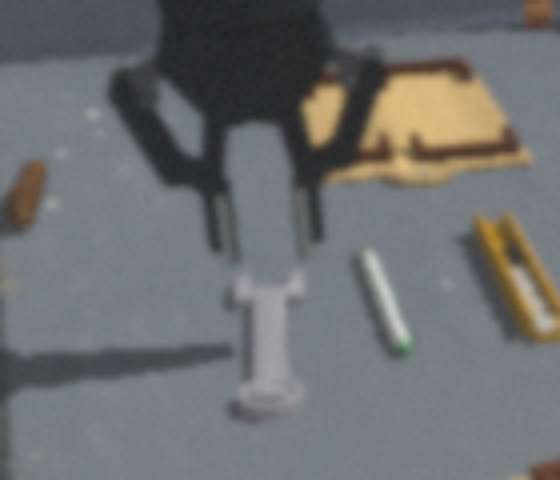

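```bash

python3 -m pendant '[{"jaw":-0.3,"linear":[0.3,-0.2,0.5],"turn":0},{"jaw":-0.3,"linear":[0,0,0.5],"turn":0},{"jaw":-0.3,"linear":[0,0,0.4],"turn":0},{"jaw":-0.3,"linear":[0,0,0],"turn":0},{"jaw":-0.3,"linear":[0,0,0],"turn":0}]'
python3 plan.py 427 -17 3 -.142
python3 - <<'E'
from h import *
p,d=save('side','s4'); cv2.imwrite('pics/s4c.png',cv2.resize(p[200:300,190:310],None,fx=5,fy=5)[:,:,::-1])
P=get_obs()['position']; print(proj('side',P))
for v in range(230,266,3): print(v,[(u,np.round(world('side',u,v,d[v,u])*1000).tolist()) for u in (234,236,238,255,257,259)])
E
```

```text
time_s: 4.92
position: [0.4285, -0.0169, 0.0007]
eef_rot: [0.07, 0.997, 0.008, 0.019]
ft_force: [-0.2, -1.0, -0.3]
gripper_width: 0.0299
pos mm [428.5 -16.9   0.7] yaw -0.141 tilt z [ 0.039  0.014 -0.999]
shift now cm [ 0.14 -0.02 -0.23] turn 0.001
shift after turn cm [ 0.15 -0.03 -0.23] t 4.92 F [-0.2 -1.  -0.3] w 29.9
[247.49108021 265.40151153]
230 [(234, [407.0, -26.0, 84.0]), (236, [432.0, 193.0, -1.0]), (238, [436.0, 191.0, -1.0]), (255, [446.0, -35.0, 83.0]), (257, [450.0, -34.0, 82.0]), (259, [454.0, -29.0, 79.0])]
233 [(234, [406.0, -27.0, 78.0]), (236, [412.0, -9.0, 71.0]), (238, [434.0, 170.0, -1.0]), (255, [446.0, -34.0, 76.0]), (257, [449.0, -34.0, 76.0]), (259, [482.0, 154.0, -1.0])]
236 [(234, [406.0, -22.0, 70.0]), (236, [409.0, -26.0, 71.0]), (238, [431.0, 153.0, -2.0]), (255, [446.0, -32.0, 69.0]), (257, [450.0, -28.0, 67.0]), (259, [478.0, 136.0, -1.0])]
239 [(234, [405.0, -29.0, 67.0]), (236, [409.0, -27.0, 65.0]), (238, [429.0, 132.0, -0.0]), (255, [445.0, -33.0, 63.0]), (257, [449.0, -30.0, 61.0]), (259, [454.0, -28.0, 60.0])]
242 [(234, [405.0, -24.0, 58.0]), (
[... 656 characters left out ...]
4.0, 51.0, -1.0])]
254 [(234, [409.0, 50.0, -0.0]), (236, [414.0, 51.0, -1.0]), (238, [416.0, 33.0, 6.0]), (255, [451.0, 29.0, 3.0]), (257, [457.0, 37.0, -1.0]), (259, [461.0, 35.0, -1.0])]
257 [(234, [408.0, 36.0, -1.0]), (236, [412.0, 35.0, -1.0]), (238, [416.0, 33.0, -1.0]), (255, [450.0, 23.0, -1.0]), (257, [454.0, 21.0, -1.0]), (259, [459.0, 22.0, -2.0])]
260 [(234, [405.0, 18.0, 0.0]), (236, [410.0, 20.0, -1.0]), (238, [414.0, 18.0, -1.0]), (255, [448.0, 7.0, -1.0]), (257, [452.0, 6.0, -1.0]), (259, [456.0, 4.0, -0.0])]
263 [(234, [404.0, 6.0, -1.0]), (236, [408.0, 3.0, 0.0]), (238, [412.0, 6.0, -2.0]), (255, [445.0, -7.0, -1.0]), (257, [449.0, -7.0, -1.0]), (259, [453.0, -9.0, -1.0])]
```

View pics/s4c.png

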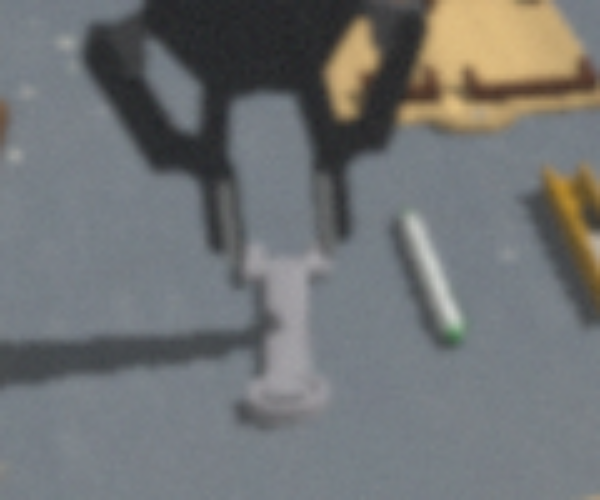

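```bash

python3 -m pendant '[{"jaw":-0.3,"linear":[0.15,0,0.5],"turn":0},{"jaw":-0.3,"linear":[0.05,0,0.5],"turn":0},{"jaw":-0.3,"linear":[0.05,0,0.5],"turn":0},{"jaw":-0.3,"linear":[0.05,0,0.5],"turn":0},{"jaw":-0.3,"linear":[0,0,0],"turn":0},{"jaw":-0.3,"linear":[0,0,0],"turn":0}]'
python3 plan.py 427 -17 -30 -.142
python3 - <<'E'
from h import *
p,d=save('side','s5'); cv2.imwrite('pics/s5c.png',cv2.resize(p[210:310,190:310],None,fx=5,fy=5)[:,:,::-1])
for v in range(240,275,3): print(v,[(u,np.round(world('side',u,v,d[v,u])*1000).tolist()) for u in (234,236,238,255,257,259)])
E
```

```text
time_s: 5.47
position: [0.426, -0.0161, -0.0216]
eef_rot: [0.07, 0.997, 0.008, 0.019]
ft_force: [0.3, -0.2, 0.7]
gripper_width: 0.03
pos mm [426.  -16.1 -21.6] yaw -0.141 tilt z [ 0.039  0.014 -0.999]
shift now cm [-0.08 -0.09  0.84] turn 0.001
shift after turn cm [-0.11 -0.08  0.84] t 5.47 F [ 0.3 -0.2  0.7] w 30.0
240 [(234, [405.0, -25.0, 63.0]), (236, [424.0, 131.0, -2.0]), (238, [428.0, 127.0, -1.0]), (255, [445.0, -32.0, 61.0]), (257, [449.0, -33.0, 60.0]), (259, [453.0, -28.0, 58.0])]
243 [(234, [404.0, -28.0, 58.0]), (236, [410.0, -4.0, 47.0]), (238, [426.0, 110.0, -1.0]), (255, [444.0, -35.0, 55.0]), (257, [448.0, -32.0, 54.0]), (259, [471.0, 94.0, -0.0])]
246 [(234, [404.0, -23.0, 49.0]), (236, [409.0, -16.0, 46.0]), (238, [423.0, 93.0, -1.0]), (255, [445.0, -26.0, 45.0]), (257, [449.0, -28.0, 45.0]), (259, [468.0, 76.0, 0.0])]
249 [(234, [404.0, -25.0, 44.0]), (236, [407.0, -25.0, 43.0]), (238, [420.0, 58.0, 7.0]), (255, [444.0, -28.0, 40.0]), (257, [449.0, -27.0, 38.0]), (259, [465.0, 59.0, 0.0])]
252 [(234, [403.0, -27.0, 38.0]), (236, [407.0, -24.0, 37.0]), (238, [417.0
[... 637 characters left out ...]
 [404.0, 4.0, -2.0]), (236, [407.0, 0.0, -1.0]), (238, [411.0, -1.0, -1.0]), (255, [444.0, -12.0, -1.0]), (257, [448.0, -13.0, -1.0]), (259, [452.0, -14.0, -1.0])]
267 [(234, [402.0, -13.0, -1.0]), (236, [405.0, -14.0, -1.0]), (238, [409.0, -14.0, -2.0]), (255, [442.0, -25.0, -1.0]), (257, [446.0, -26.0, -1.0]), (259, [450.0, -27.0, -1.0])]
270 [(234, [400.0, -27.0, -1.0]), (236, [404.0, -27.0, -1.0]), (238, [408.0, -28.0, -1.0]), (255, [440.0, -40.0, -0.0]), (257, [444.0, -41.0, -0.0]), (259, [448.0, -42.0, -1.0])]
273 [(234, [398.0, -41.0, -0.0]), (236, [402.0, -41.0, -1.0]), (238, [406.0, -40.0, -2.0]), (255, [438.0, -51.0, -2.0]), (257, [442.0, -54.0, -1.0]), (259, [445.0, -55.0, -1.0])]
```

View pics/s5c.png

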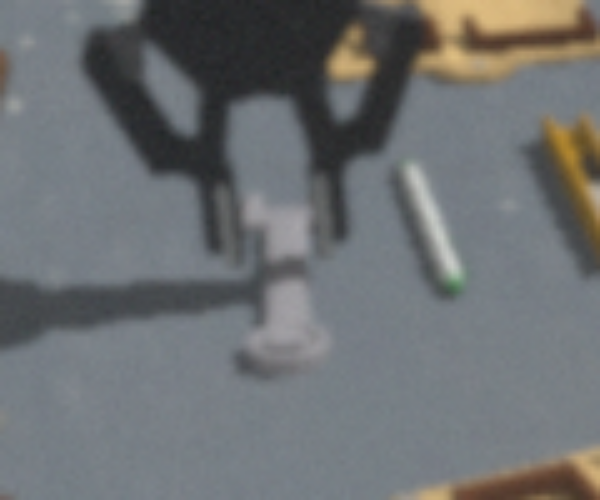

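```bash

python3 -m pendant '[{"jaw":-0.3,"linear":[0,-0.1,0.4],"turn":0},{"jaw":-0.3,"linear":[0,0,0.35],"turn":0},{"jaw":-0.3,"linear":[0,0,0],"turn":0},{"jaw":-0.3,"linear":[0,0,0],"turn":0}]'
python3 plan.py 427 -17 -30 -.142
```

```text
time_s: 5.85
position: [0.4266, -0.017, -0.0295]
eef_rot: [0.07, 0.997, 0.008, 0.019]
ft_force: [-0.2, -1.1, 1.0]
gripper_width: 0.03
pos mm [426.6 -17.  -29.5] yaw -0.141 tilt z [ 0.039  0.014 -0.999]
shift now cm [-0.04  0.    0.05] turn 0.001
shift after turn cm [-0.04  0.    0.05] t 5.85 F [-0.2 -1.1  1. ] w 30.0
```

```bash

python3 -m pendant '[{"jaw":-0.7,"linear":[0,0,0],"turn":0},{"jaw":-1,"linear":[0,0,0],"turn":0},{"jaw":-1,"linear":[0,0,0],"turn":0},{"jaw":-1,"linear":[0,0,0],"turn":0},{"jaw":-1,"linear":[0,0,0],"turn":0},{"jaw":-1,"linear":[0,0,0],"turn":0}]' 60
python3 plan.py 427 -17 -30 -.142
python3 - <<'E'
from h import *
p,d=save('side','s6'); cv2.imwrite('pics/s6c.png',cv2.resize(p[210:310,190:310],None,fx=5,fy=5)[:,:,::-1])
E
```

```text
time_s: 6.35
position: [0.4267, -0.017, -0.0292]
eef_rot: [0.07, 0.997, 0.008, 0.019]
ft_force: [-0.7, 0.8, 0.4]
gripper_width: 0.0135
pos mm [426.7 -17.  -29.2] yaw -0.141 tilt z [ 0.04   0.014 -0.999]
shift now cm [-0.03 -0.    0.08] turn 0.001
shift after turn cm [-0.03  0.    0.08] t 6.35 F [-0.7  0.8  0.4] w 13.5
```

View pics/s6c.png

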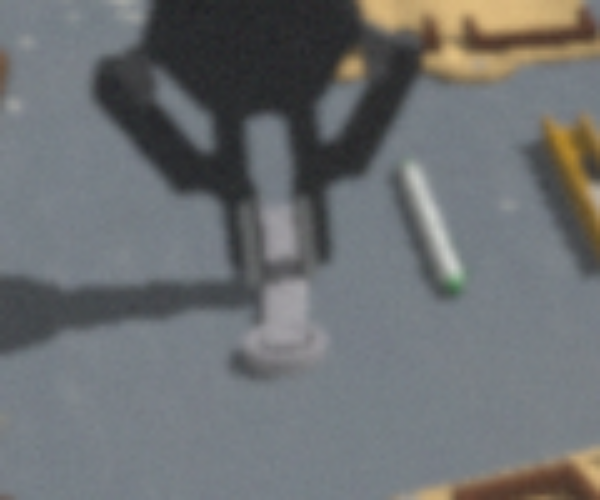

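```bash

python3 -m pendant '[{"jaw":-1,"linear":[0,0,0],"turn":0},{"jaw":-1,"linear":[0,0,0],"turn":0},{"jaw":-1,"linear":[0,0,-0.5],"turn":0},{"jaw":-1,"linear":[0,0,-1.0],"turn":0},{"jaw":-1,"linear":[0,0,-1.5],"turn":0},{"jaw":-1,"linear":[0,0,-1.5],"turn":0},{"jaw":-1,"linear":[0,0,0],"turn":0}]' 60
python3 plan.py 427 -17 -30 -.142
python3 - <<'E'
from h import *
p,d=save('side','s7'); cv2.imwrite('pics/s7c.png',cv2.resize(p[180:300,180:320],None,fx=4,fy=4)[:,:,::-1])
E
```

```text
time_s: 6.98
position: [0.4231, -0.0182, 0.0174]
eef_rot: [0.07, 0.997, 0.008, 0.017]
ft_force: [0.4, 0.2, -0.5]
gripper_width: 0.0137
pos mm [423.1 -18.2  17.4] yaw -0.141 tilt z [ 0.036  0.013 -0.999]
shift now cm [-0.21  0.09  4.75] turn 0.001
shift after turn cm [-0.36  0.17  4.74] t 6.98 F [ 0.4  0.2 -0.5] w 13.7
```

View pics/s7c.png

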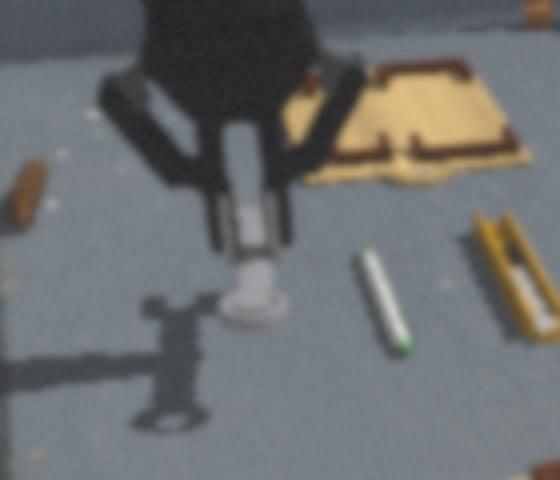

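```bash
python3 plan.py 590.5 297.3 30 -.052
python3 -m pendant '[{"jaw":-1,"linear":[-0.5,1.5,-0.3],"turn":-0.03},{"jaw":-1,"linear":[-1,2.5,-0.3],"turn":-0.03},{"jaw":-1,"linear":[-1,2.5,-0.3],"turn":-0.03},{"jaw":-1,"linear":[-1,2.5,0],"turn":0},{"jaw":-1,"linear":[-1,2.5,0],"turn":0},{"jaw":-1,"linear":[-1,2.5,0],"turn":0},{"jaw":-1,"linear":[-1,2.5,0],"turn":0},{"jaw":-1,"linear":[-1,2.5,0],"turn":0},{"jaw":-1,"linear":[-1,2.5,0],"turn":0},{"jaw":-1,"linear":[-1,2.5,0],"turn":0},{"jaw":-1,"linear":[0,0,0],"turn":0}]'
python3 plan.py 590.5 297.3 30 -.052
```

```text
pos mm [422.4 -18.2  16.2] yaw -0.142 tilt z [ 0.034  0.013 -0.999]
shift now cm [-12.23  33.62  -0.4 ] turn -0.09
shift after turn cm [-15.15  32.38  -1.38] t 7.03 F [ 0.6 -0.4 -1.7] w 13.8
time_s: 7.95
position: [0.5299, 0.2232, 0.0226]
eef_rot: [0.026, 1.0, 0.005, 0.01]
ft_force: [0.8, 0.7, -0.8]
gripper_width: 0.0139
pos mm [529.9 223.2  22.6] yaw -0.053 tilt z [ 0.021  0.009 -1.   ]
shift now cm [-5.67  7.73 -0.55] turn -0.001
shift after turn cm [-5.67  7.72 -0.74] t 7.95 F [ 0.8  0.7 -0.8] w 13.9
```

```bash

python3 -m pendant '[{"jaw":-1,"linear":[-1.4,1.9,0],"turn":0},{"jaw":-1,"linear":[-1.4,1.9,0],"turn":0},{"jaw":-1,"linear":[-1.4,1.9,0],"turn":0},{"jaw":-1,"linear":[-1.0,1.3,0],"turn":0},{"jaw":-1,"linear":[0,0,0],"turn":0},{"jaw":-1,"linear":[0,0,0],"turn":0}]'
python3 plan.py 590.5 297.3 -5 -.052
python3 - <<'E'
from h import *
p,d=save('top','t8'); cv2.imwrite('pics/t8c.png',cv2.resize(p[180:340,80:280],None,fx=3.5,fy=3.5)[:,:,::-1])
p,d=save('side','s8'); cv2.imwrite('pics/s8c.png',cv2.resize(p[140:240,200:350],None,fx=5,fy=5)[:,:,::-1])
E
```

```text
time_s: 8.45
position: [0.5827, 0.2916, 0.0151]
eef_rot: [0.026, 1.0, 0.001, 0.004]
ft_force: [0.3, -0.2, -0.8]
gripper_width: 0.0135
pos mm [582.7 291.6  15.1] yaw -0.052 tilt z [ 0.009  0.003 -1.   ]
shift now cm [-0.73  0.6   2.02] turn -0.0
shift after turn cm [-0.75  0.61  2.01] t 8.45 F [ 0.3 -0.2 -0.8] w 13.5
```

View pics/t8c.png

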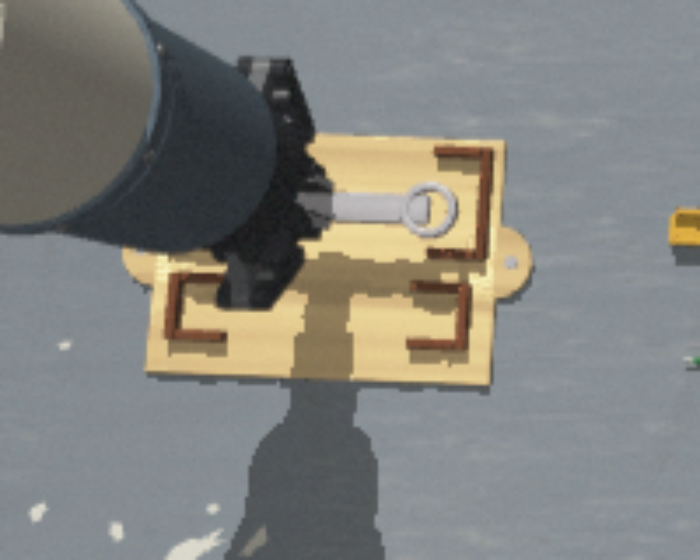

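View pics/s8c.png

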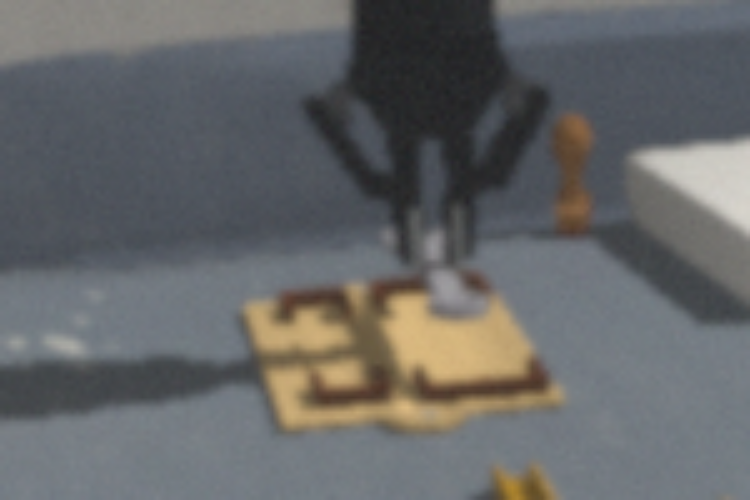

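```bash

python3 -m pendant '[{"jaw":-1,"linear":[-0.8,0.6,0.5],"turn":0},{"jaw":-1,"linear":[0,0,0.8],"turn":0},{"jaw":-1,"linear":[0,0,0.8],"turn":0},{"jaw":-1,"linear":[0,0,0],"turn":0}]'
python3 plan.py 590.5 297.3 -22 -.052
```

```text
time_s: 8.88
position: [0.5899, 0.2949, -0.0072]
eef_rot: [0.027, 1.0, 0.001, 0.004]
ft_force: [0.1, 0.3, -2.0]
gripper_width: 0.0138
pos mm [589.9 294.9  -7.2] yaw -0.054 tilt z [ 0.007  0.002 -1.   ]
shift now cm [-0.03  0.24  1.48] turn -0.002
shift after turn cm [-0.04  0.24  1.48] t 8.88 F [ 0.1  0.3 -2. ] w 13.8
```

```bash

python3 -m pendant '[{"jaw":-1,"linear":[0,0.2,0.5],"turn":0},{"jaw":-1,"linear":[0,0,0.5],"turn":0},{"jaw":-1,"linear":[0,0,0.3],"turn":0},{"jaw":-1,"linear":[0,0,0],"turn":0},{"jaw":-1,"linear":[0,0,0],"turn":0}]'
python3 plan.py 590.5 297.3 -22 -.052
python3 - <<'E'
from h import *
p,d=save('top','t9'); cv2.imwrite('pics/t9c.png',cv2.resize(p[180:340,80:280],None,fx=3.5,fy=3.5)[:,:,::-1])
p,d=save('side','s9'); cv2.imwrite('pics/s9c.png',cv2.resize(p[140:240,200:350],None,fx=5,fy=5)[:,:,::-1])
E
```

```text
time_s: 9.3
position: [0.5895, 0.2961, -0.0221]
eef_rot: [0.027, 1.0, 0.001, 0.003]
ft_force: [0.5, 0.0, 0.2]
gripper_width: 0.0138
pos mm [589.5 296.1 -22.1] yaw -0.054 tilt z [ 0.007  0.001 -1.   ]
shift now cm [-0.1   0.12 -0.01] turn -0.002
shift after turn cm [-0.1   0.12 -0.01] t 9.3 F [0.5 0.  0.2] w 13.8
```

View pics/t9c.png

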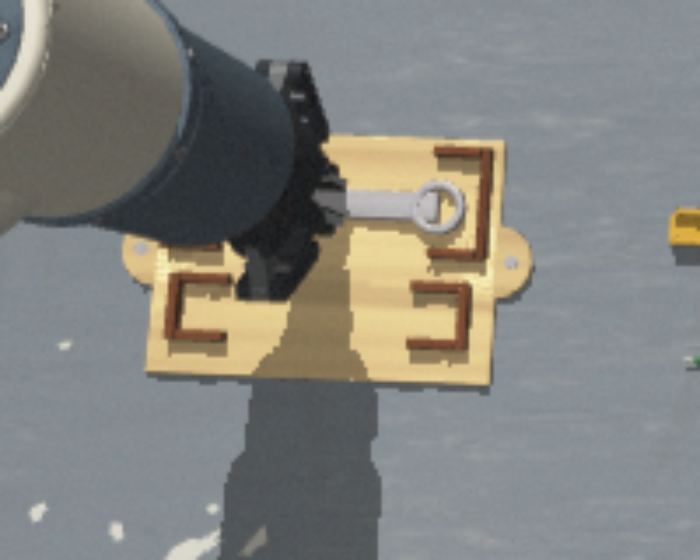

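View pics/s9c.png

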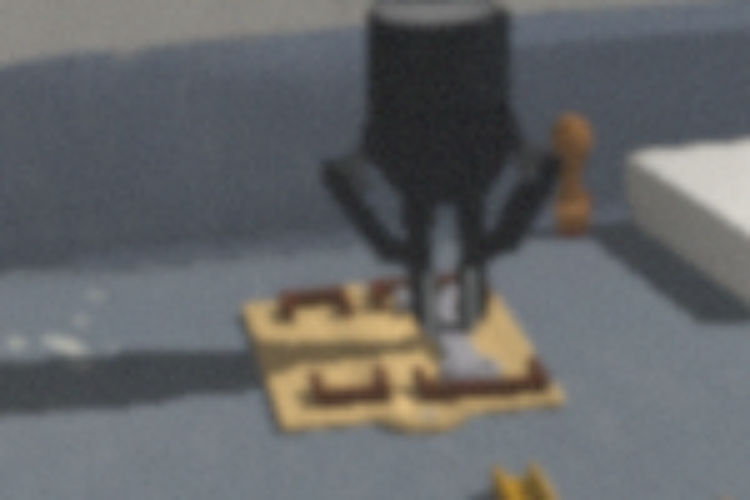

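```bash

python3 -m pendant '[{"jaw":-1,"linear":[-0.1,0.1,0.15],"turn":0},{"jaw":-1,"linear":[0,0,0.05],"turn":0},{"jaw":-0.9,"linear":[0,0,0],"turn":0},{"jaw":-0.5,"linear":[0,0,0],"turn":0},{"jaw":-0.1,"linear":[0,0,0],"turn":0},{"jaw":-0.1,"linear":[0,0,0],"turn":0},{"jaw":-0.1,"linear":[0,0,0],"turn":0}]'
python3 plan.py 590.5 297.3 -22 -.052
python3 -m pendant '[{"jaw":-0.1,"linear":[0,0,-0.5],"turn":0},{"jaw":-0.1,"linear":[0,0,-1],"turn":0},{"jaw":-0.1,"linear":[0,0,-2],"turn":0},{"jaw":-0.1,"linear":[0,0,-2],"turn":0},{"jaw":-0.2,"linear":[0,0,-2],"turn":0},{"jaw":-0.3,"linear":[0,0,0],"turn":0}]'
python3 plan.py 494 17 50 -.032
python3 - <<'E'
from h import *
p,d=save('top','t10'); cv2.imwrite('pics/t10c.png',cv2.resize(p[180:340,80:280],None,fx=3.5,fy=3.5)[:,:,::-1])
p,d=save('side','s10'); cv2.imwrite('pics/s10c.png',cv2.resize(p[140:240,200:350],None,fx=5,fy=5)[:,:,::-1])
E
```

```text
time_s: 9.98
position: [0.5919, 0.2979, -0.0219]
eef_rot: [0.027, 1.0, 0.002, 0.005]
ft_force: [0.0, -0.0, -0.9]
gripper_width: 0.0385
pos mm [591.9 297.9 -21.9] yaw -0.054 tilt z [ 0.01   0.003 -1.   ]
shift now cm [ 0.13 -0.07  0.  ] turn -0.002
shift after turn cm [ 0.13 -0.07  0.01] t 9.98 F [ 0.  -0.  -0.9] w 38.5
time_s: 10.48
position: [0.5911, 0.2971, 0.0586]
eef_rot: [0.027, 1.0, 0.001, 0.005]
ft_force: [1.2, 0.1, 1.0]
gripper_width: 0.0297
pos mm [591.1 297.1  58.6] yaw -0.054 tilt z [ 0.009  0.002 -1.   ]
shift now cm [  8.2  -28.49   0.72] turn -0.022
shift after turn cm [  8.81 -28.3    0.86] t 10.48 F [1.2 0.1 1. ] w 29.7
```

View pics/t10c.png

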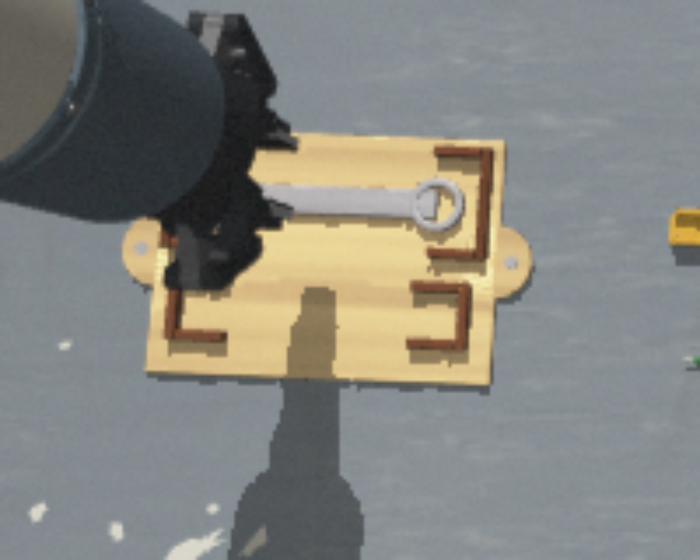

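View pics/s10c.png

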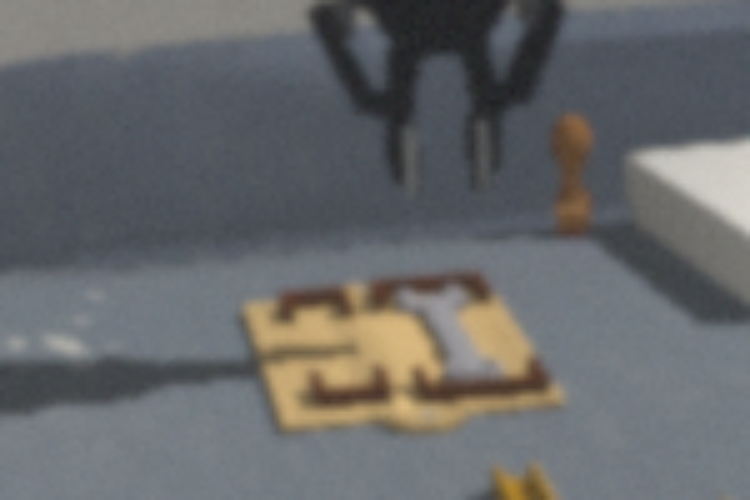

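```bash

python3 -m pendant '[{"jaw":-0.3,"linear":[0.4,-1.5,0],"turn":-0.022},{"jaw":-0.3,"linear":[0.85,-2.8,0],"turn":0},{"jaw":-0.3,"linear":[0.85,-2.8,0],"turn":0},{"jaw":-0.3,"linear":[0.85,-2.8,0],"turn":0},{"jaw":-0.3,"linear":[0.85,-2.8,0],"turn":0},{"jaw":-0.3,"linear":[0.85,-2.8,0],"turn":0},{"jaw":-0.3,"linear":[0.85,-2.8,0],"turn":0},{"jaw":-0.3,"linear":[0.85,-2.8,0],"turn":0},{"jaw":-0.3,"linear":[0.85,-2.8,0],"turn":0},{"jaw":-0.3,"linear":[0.85,-2.5,0],"turn":0},{"jaw":-0.3,"linear":[0,0,0],"turn":0},{"jaw":-0.3,"linear":[0,0,0],"turn":0}]'
python3 plan.py 494 19 10 -.032
```

```text
time_s: 11.58
position: [0.4871, 0.0224, 0.0466]
eef_rot: [0.015, 1.0, -0.002, -0.006]
ft_force: [1.1, -0.4, 0.4]
gripper_width: 0.0301
pos mm [487.1  22.4  46.6] yaw -0.031 tilt z [-0.012 -0.005 -1.   ]
shift now cm [-0.74 -0.3   3.65] turn 0.001
shift after turn cm [-0.7  -0.31  3.66] t 11.58 F [ 1.1 -0.4  0.4] w 30.1
```

```bash

python3 -m pendant '[{"jaw":-0.3,"linear":[-0.7,-0.3,1.5],"turn":0},{"jaw":-0.3,"linear":[0,0,1.5],"turn":0},{"jaw":-0.3,"linear":[0,0,1.5],"turn":0},{"jaw":-0.3,"linear":[0,0,0.8],"turn":0},{"jaw":-0.3,"linear":[0,0,0],"turn":0},{"jaw":-0.3,"linear":[0,0,0],"turn":0}]'
python3 plan.py 494 19 -30 -.032
python3 - <<'E'
from h import *
p,d=save('side','s11'); cv2.imwrite('pics/s11c.png',cv2.resize(p[180:300,200:350],None,fx=5,fy=5)[:,:,::-1])
E
```

```text
time_s: 12.08
position: [0.4944, 0.0209, -0.009]
eef_rot: [0.015, 1.0, -0.002, -0.006]
ft_force: [-0.5, 0.3, 0.1]
gripper_width: 0.03
pos mm [494.4  20.9  -9. ] yaw -0.029 tilt z [-0.012 -0.005 -1.   ]
shift now cm [ 0.01 -0.18  2.11] turn 0.003
shift after turn cm [ 0.04 -0.2   2.1 ] t 12.08 F [-0.5  0.3  0.1] w 30.0
```

View pics/s11c.png

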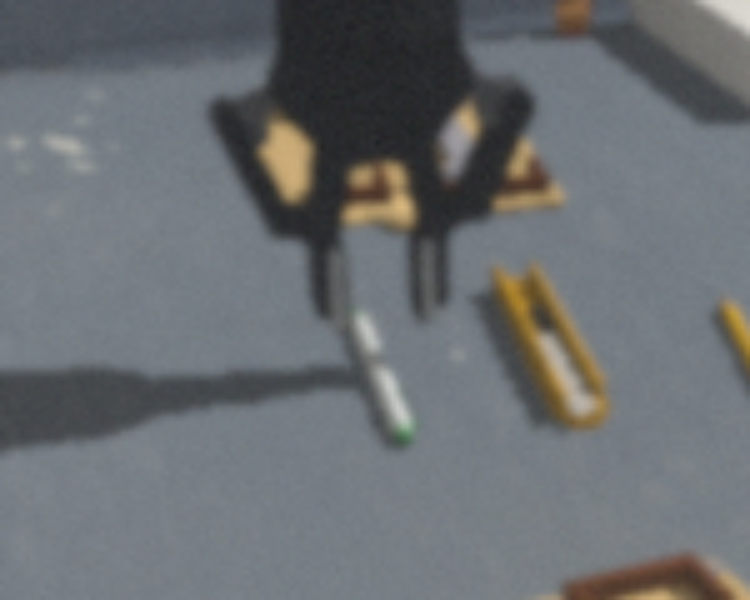

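```bash

python3 -m pendant '[{"jaw":-0.3,"linear":[0,-0.2,0.8],"turn":0},{"jaw":-0.3,"linear":[0,0,0.7],"turn":0},{"jaw":-0.3,"linear":[0,0,0.5],"turn":0},{"jaw":-0.3,"linear":[0,0,0],"turn":0},{"jaw":-0.3,"linear":[0,0,0],"turn":0}]'
python3 plan.py 494 19 -30 -.032
python3 - <<'E'
from h import *
p,d=save('side','s12'); cv2.imwrite('pics/s12c.png',cv2.resize(p[200:300,220:340],None,fx=6,fy=6)[:,:,::-1])
E
```

```text
time_s: 12.55
position: [0.4959, 0.0197, -0.0289]
eef_rot: [0.014, 1.0, -0.002, -0.004]
ft_force: [0.1, 0.8, 0.8]
gripper_width: 0.0298
pos mm [495.9  19.7 -28.9] yaw -0.028 tilt z [-0.008 -0.004 -1.   ]
shift now cm [ 0.19 -0.07  0.11] turn 0.004
shift after turn cm [ 0.19 -0.07  0.11] t 12.55 F [0.1 0.8 0.8] w 29.8
```

View pics/s12c.png

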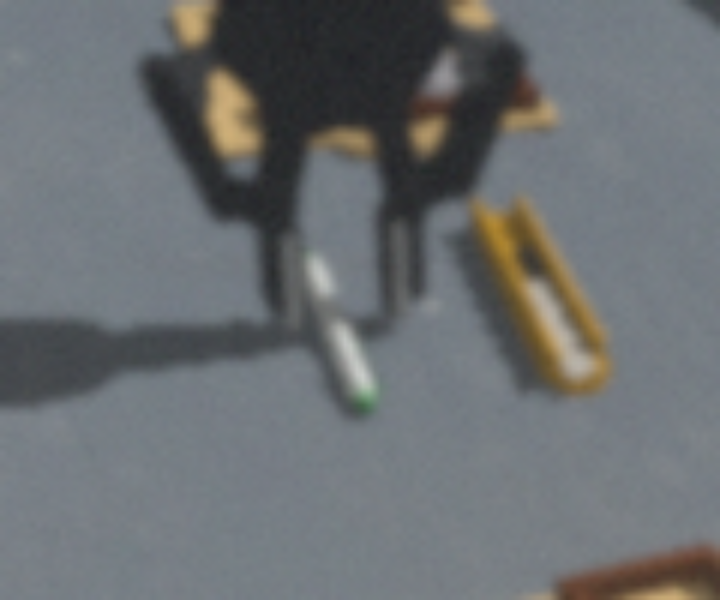

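```bash

python3 -m pendant '[{"jaw":-0.3,"linear":[0.25,-0.05,0.1],"turn":0},{"jaw":-0.5,"linear":[0,0,0],"turn":0},{"jaw":-0.7,"linear":[0,0,0],"turn":0},{"jaw":-1,"linear":[0,0,0],"turn":0},{"jaw":-1,"linear":[0,0,0],"turn":0},{"jaw":-1,"linear":[0,0,0],"turn":0},{"jaw":-1,"linear":[0,0,0],"turn":0},{"jaw":-1,"linear":[0,0,0],"turn":0}]' 40
python3 plan.py 494 19 -30 -.032
python3 -m pendant '[{"jaw":-1,"linear":[0,0,-0.5],"turn":0},{"jaw":-1,"linear":[0,0,-1],"turn":0},{"jaw":-1,"linear":[0,0,-1.5],"turn":0},{"jaw":-1,"linear":[0,0,-1.5],"turn":0},{"jaw":-1,"linear":[0,0,0],"turn":0}]'
python3 - <<'E'
from h import *
p,d=save('side','s13'); cv2.imwrite('pics/s13c.png',cv2.resize(p[180:300,200:350],None,fx=5,fy=5)[:,:,::-1])
E
python3 plan.py 524.5 300.7 20 -.052
```

```text
time_s: 13.27
position: [0.4938, 0.0194, -0.0288]
eef_rot: [0.014, 1.0, -0.002, -0.003]
ft_force: [-0.6, -0.8, -1.0]
gripper_width: 0.007
pos mm [493.8  19.4 -28.8] yaw -0.028 tilt z [-0.006 -0.003 -1.   ]
shift now cm [-0.02 -0.04  0.12] turn 0.004
shift after turn cm [-0.02 -0.04  0.12] t 13.27 F [-0.6 -0.8 -1. ] w 7.0
time_s: 13.68
position: [0.4933, 0.0191, 0.0182]
eef_rot: [0.014, 1.0, -0.002, -0.004]
ft_force: [1.4, 0.6, 0.4]
gripper_width: 0.0071
pos mm [492.5  19.1  17. ] yaw -0.028 tilt z [-0.01  -0.004 -1.   ]
shift now cm [-2.39 28.24 -0.45] turn 0.024
shift after turn cm [-1.73 28.29 -0.3 ] t 13.73 F [-0.1  0.9 -0.9] w 7.0
```

View pics/s13c.png

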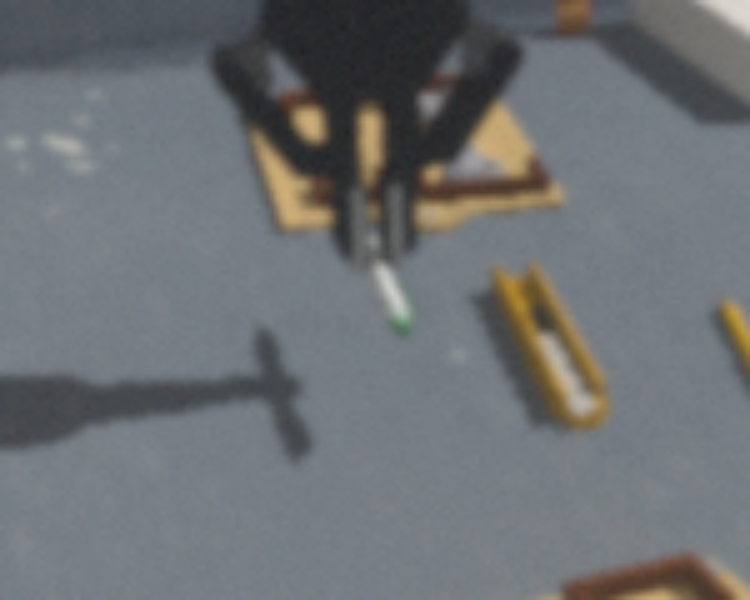

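```bash

python3 -m pendant '[{"jaw":-1,"linear":[-0.1,1.5,-0.3],"turn":0.024},{"jaw":-1,"linear":[-0.2,2.8,-0.2],"turn":0},{"jaw":-1,"linear":[-0.2,2.8,0],"turn":0},{"jaw":-1,"linear":[-0.2,2.8,0],"turn":0},{"jaw":-1,"linear":[-0.2,2.8,0],"turn":0},{"jaw":-1,"linear":[-0.2,2.8,0],"turn":0},{"jaw":-1,"linear":[-0.2,2.8,0],"turn":0},{"jaw":-1,"linear":[-0.2,2.8,0],"turn":0},{"jaw":-1,"linear":[-0.2,2.8,0],"turn":0},{"jaw":-1,"linear":[-0.2,2.5,0],"turn":0},{"jaw":-1,"linear":[0,0,0],"turn":0},{"jaw":-1,"linear":[0,0,0],"turn":0}]'
python3 plan.py 524.5 300.7 0 -.052
```

```text
time_s: 14.73
position: [0.5215, 0.2917, 0.0128]
eef_rot: [0.029, 1.0, -0.004, -0.01]
ft_force: [-0.4, -1.0, -0.4]
gripper_width: 0.0071
pos mm [521.5 291.7  12.8] yaw -0.059 tilt z [-0.021 -0.008 -1.   ]
shift now cm [-0.27  0.93  1.27] turn -0.007
shift after turn cm [-0.25  0.91  1.28] t 14.73 F [-0.4 -1.  -0.4] w 7.1
```

```bash

python3 -m pendant '[{"jaw":-1,"linear":[-0.25,0.9,0.5],"turn":-0.007},{"jaw":-1,"linear":[0,0,0.8],"turn":0},{"jaw":-1,"linear":[0,0,0],"turn":0},{"jaw":-1,"linear":[0,0,0],"turn":0}]'
python3 plan.py 524.5 300.7 -22 -.052
python3 - <<'E'
from h import *
p,d=save('top','t14'); cv2.imwrite('pics/t14c.png',cv2.resize(p[180:340,80:280],None,fx=3.5,fy=3.5)[:,:,::-1])
E
```

```text
time_s: 15.07
position: [0.5233, 0.2989, -0.0036]
eef_rot: [0.026, 1.0, -0.005, -0.012]
ft_force: [0.3, -0.5, -0.3]
gripper_width: 0.007
pos mm [523.3 298.9  -3.6] yaw -0.052 tilt z [-0.024 -0.01  -1.   ]
shift now cm [-0.15  0.21  1.84] turn -0.0
shift after turn cm [-0.11  0.18  1.84] t 15.07 F [ 0.3 -0.5 -0.3] w 7.0
```

View pics/t14c.png

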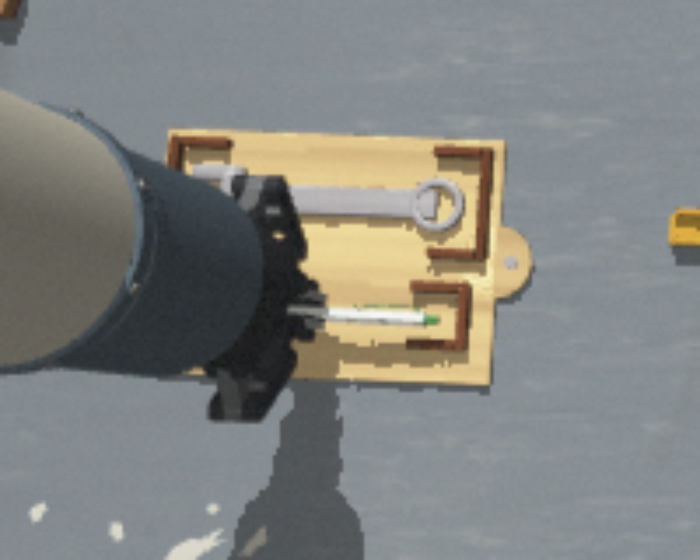

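```bash

python3 -m pendant '[{"jaw":-1,"linear":[-0.2,0.1,0.6],"turn":0},{"jaw":-1,"linear":[-0.05,0,0.6],"turn":0},{"jaw":-1,"linear":[-0.05,0,0.5],"turn":0},{"jaw":-1,"linear":[0,0,0],"turn":0},{"jaw":-1,"linear":[0,0,0],"turn":0}]'
python3 plan.py 525.5 300 -22 -.052
python3 - <<'E'
from h import *
p,d=save('top','t15'); cv2.imwrite('pics/t15c.png',cv2.resize(p[200:320,100:260],None,fx=5,fy=5)[:,:,::-1])
E
```

```text
time_s: 15.53
position: [0.5261, 0.2976, -0.0223]
eef_rot: [0.027, 1.0, -0.006, -0.012]
ft_force: [0.3, 0.4, -0.1]
gripper_width: 0.007
pos mm [526.1 297.6 -22.3] yaw -0.055 tilt z [-0.024 -0.01  -1.   ]
shift now cm [ 0.08  0.24 -0.03] turn -0.003
shift after turn cm [ 0.08  0.24 -0.03] t 15.53 F [ 0.3  0.4 -0.1] w 7.0
```

View pics/t15c.png

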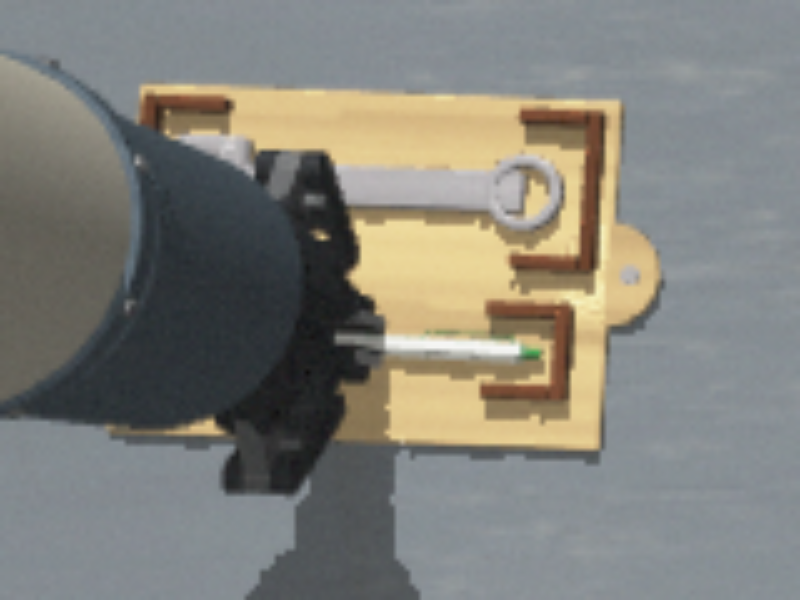

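```bash

python3 -m pendant '[{"jaw":-1,"linear":[0,0.2,0.1],"turn":0},{"jaw":-1,"linear":[0,0,0.05],"turn":0},{"jaw":-0.85,"linear":[0,0,0],"turn":0},{"jaw":-0.7,"linear":[0,0,0],"turn":0},{"jaw":-0.5,"linear":[0,0,0],"turn":0},{"jaw":-0.4,"linear":[0,0,0],"turn":0},{"jaw":-0.3,"linear":[0,0,0],"turn":0},{"jaw":-0.3,"linear":[0,0,-0.5],"turn":0},{"jaw":-0.3,"linear":[0,0,-1],"turn":0},{"jaw":-0.3,"linear":[0,0,-2],"turn":0},{"jaw":-0.3,"linear":[0,0,-2],"turn":0},{"jaw":-0.3,"linear":[0,0,-2],"turn":0}]'
python3 -m pendant '[{"jaw":-0.2,"linear":[0,-2.5,-0.5],"turn":0},{"jaw":-0.1,"linear":[0,-2.5,0],"turn":0},{"jaw":-0.1,"linear":[0,-2.5,0],"turn":0},{"jaw":-0.1,"linear":[0,-2.5,0],"turn":0}]'
python3 plan.py 568 22 30 -.069
python3 - <<'E'
from h import *
p,d=save('top','t16'); cv2.imwrite('pics/t16c.png',cv2.resize(p[200:320,100:260],None,fx=5,fy=5)[:,:,::-1])
E
```

```text
time_s: 16.58
position: [0.5256, 0.2989, 0.0522]
eef_rot: [0.028, 0.999, -0.008, -0.015]
ft_force: [-0.1, 0.5, 0.3]
gripper_width: 0.0298
time_s: 16.92
position: [0.5252, 0.2031, 0.0689]
eef_rot: [0.024, 1.0, -0.003, -0.008]
ft_force: [1.3, 0.7, -0.2]
gripper_width: 0.0386
pos mm [525.2 203.1  68.9] yaw -0.048 tilt z [-0.016 -0.007 -1.   ]
shift now cm [ -5.21 -17.85   3.94] turn 0.021
shift after turn cm [ -5.52 -17.77   3.89] t 16.92 F [ 1.3  0.7 -0.2] w 38.6
```

View pics/t16c.png

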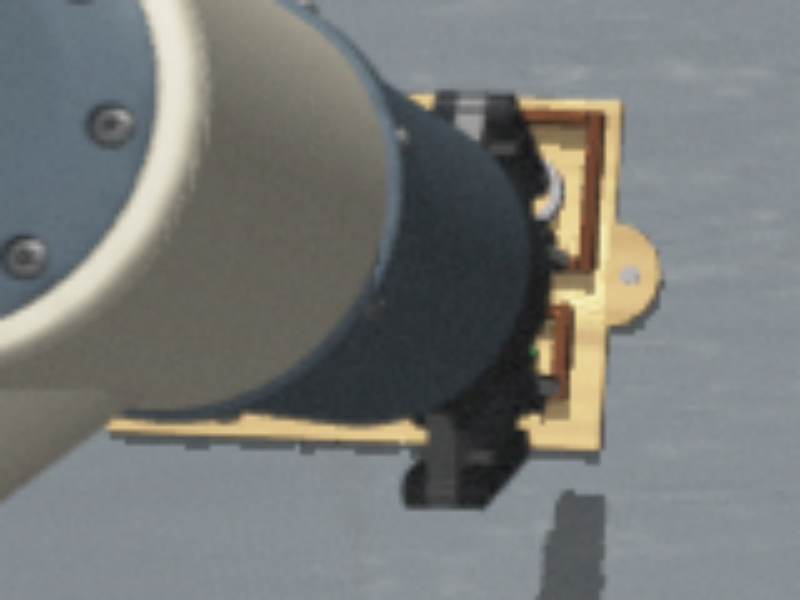

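```bash

python3 -m pendant '[{"jaw":-0.1,"linear":[-0.8,-2.6,0],"turn":0.021},{"jaw":-0.1,"linear":[-0.8,-2.6,0],"turn":0},{"jaw":-0.1,"linear":[-0.8,-2.6,0.5],"turn":0},{"jaw":-0.1,"linear":[-0.8,-2.6,0.5],"turn":0},{"jaw":-0.1,"linear":[-0.8,-2.6,0.5],"turn":0},{"jaw":-0.1,"linear":[-0.8,-2.6,0.5],"turn":0},{"jaw":-0.1,"linear":[-0.8,-1.5,0.5],"turn":0},{"jaw":-0.1,"linear":[0,0,0],"turn":0},{"jaw":-0.1,"linear":[0,0,0],"turn":0}]'
python3 plan.py 568 21.5 0 -.069
python3 - <<'E'
from h import *
p,d=save('top','t17'); cv2.imwrite('pics/t17c.png',cv2.resize(p[200:320,100:260],None,fx=5,fy=5)[:,:,::-1])
p,d=save('side','s17'); cv2.imwrite('pics/s17c.png',cv2.resize(p[180:300,220:370],None,fx=5,fy=5)[:,:,::-1])
E
```

```text
time_s: 17.72
position: [0.5732, 0.0159, 0.0545]
eef_rot: [0.037, 0.999, -0.002, -0.002]
ft_force: [0.6, -0.4, 1.2]
gripper_width: 0.0385
pos mm [573.2  15.9  54.5] yaw -0.073 tilt z [-0.005 -0.004 -1.   ]
shift now cm [0.54 0.54 5.45] turn -0.004
shift after turn cm [0.56 0.52 5.45] t 17.72 F [ 0.6 -0.4  1.2] w 38.5
```

View pics/t17c.png

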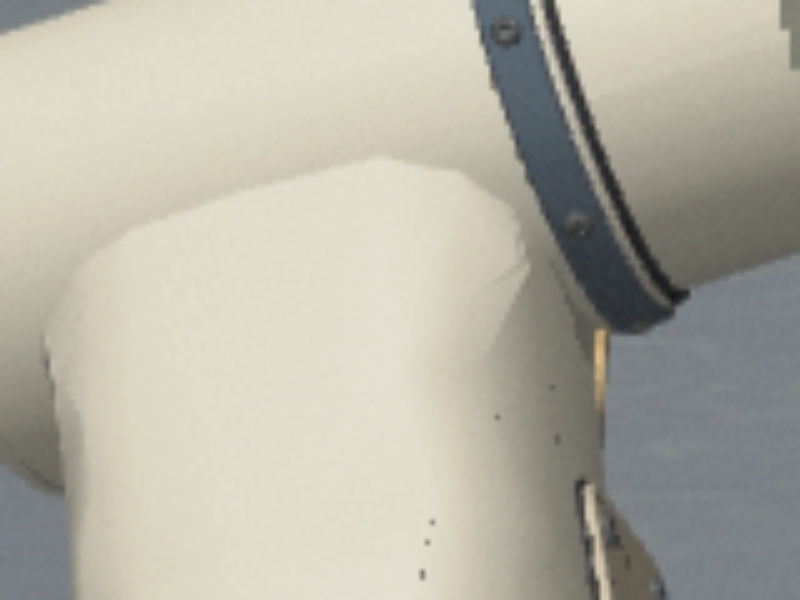

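View pics/s17c.png

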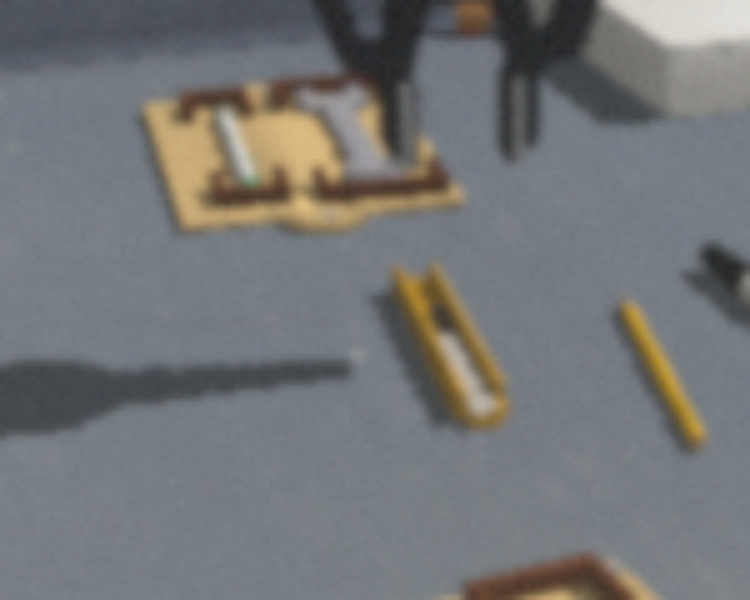

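```bash

python3 -m pendant '[{"jaw":-0.1,"linear":[0.55,0.5,1.5],"turn":-0.004},{"jaw":-0.1,"linear":[0,0,2],"turn":0},{"jaw":-0.1,"linear":[0,0,2],"turn":0},{"jaw":-0.1,"linear":[0,0,1],"turn":0},{"jaw":-0.1,"linear":[0,0,0],"turn":0},{"jaw":-0.1,"linear":[0,0,0],"turn":0}]'
python3 plan.py 568 21.5 -28 -.069
python3 - <<'E'
from h import *
p,d=save('side','s18'); cv2.imwrite('pics/s18c.png',cv2.resize(p[180:300,220:370],None,fx=5,fy=5)[:,:,::-1])
E
```

```text
time_s: 18.32
position: [0.57, 0.0288, -0.0079]
eef_rot: [0.03, 1.0, -0.001, 0.002]
ft_force: [0.6, -0.3, 0.3]
gripper_width: 0.0381
pos mm [570.   28.8  -7.9] yaw -0.06 tilt z [ 0.004 -0.002 -1.   ]
shift now cm [ 0.16 -0.73  2.01] turn 0.009
shift after turn cm [ 0.15 -0.74  2.01] t 18.32 F [ 0.6 -0.3  0.3] w 38.1
```

View pics/s18c.png

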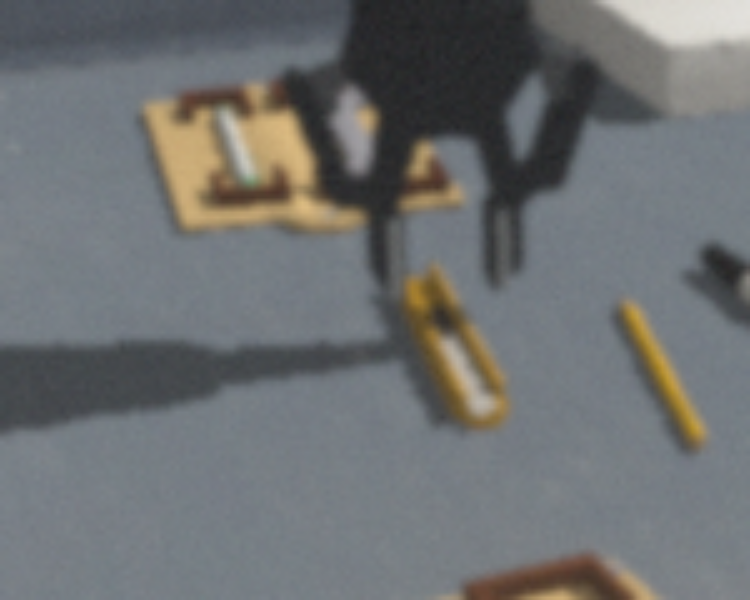

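```bash

python3 -m pendant '[{"jaw":-0.1,"linear":[0.15,-0.7,0],"turn":0.009},{"jaw":-0.1,"linear":[0,0,0.7],"turn":0},{"jaw":-0.1,"linear":[0,0,0.7],"turn":0},{"jaw":-0.1,"linear":[0,0,0.3],"turn":0},{"jaw":-0.1,"linear":[0,0,0],"turn":0},{"jaw":-0.1,"linear":[0,0,0],"turn":0}]'
python3 plan.py 568 21.5 -28 -.069
python3 - <<'E'
from h import *
p,d=save('side','s19'); cv2.imwrite('pics/s19c.png',cv2.resize(p[180:300,220:370],None,fx=5,fy=5)[:,:,::-1])
E
```

```text
time_s: 18.87
position: [0.5708, 0.0218, -0.0227]
eef_rot: [0.035, 0.999, 0.0, 0.005]
ft_force: [-1.2, -0.2, 1.3]
gripper_width: 0.0387
pos mm [570.8  21.8 -22.7] yaw -0.07 tilt z [ 0.01 -0.   -1.  ]
shift now cm [ 0.28 -0.05  0.53] turn -0.001
shift after turn cm [ 0.27 -0.05  0.53] t 18.87 F [-1.2 -0.2  1.3] w 38.7
```

View pics/s19c.png

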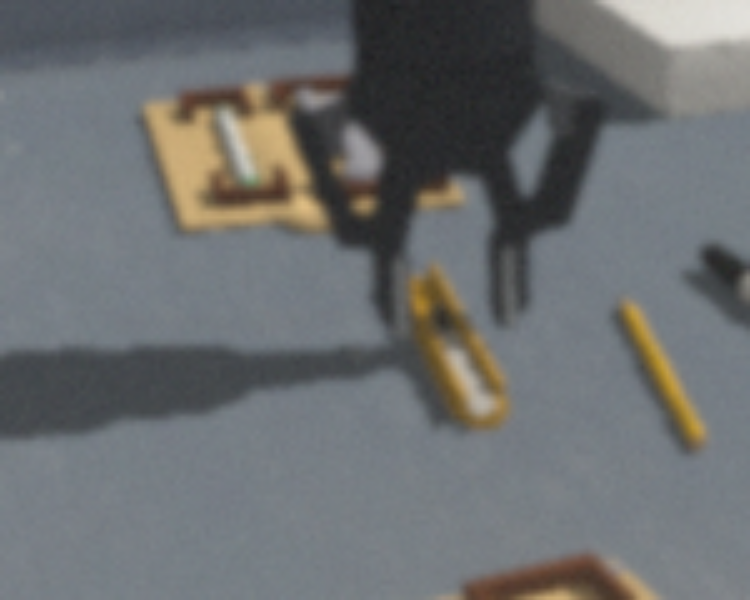

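```bash

python3 -m pendant '[{"jaw":-0.1,"linear":[0.25,0,0.2],"turn":0},{"jaw":-0.1,"linear":[0,0,0.2],"turn":0},{"jaw":-0.3,"linear":[0,0,0],"turn":0},{"jaw":-0.4,"linear":[0,0,0],"turn":0},{"jaw":-1,"linear":[0,0,0],"turn":0},{"jaw":-1,"linear":[0,0,0],"turn":0},{"jaw":-1,"linear":[0,0,0],"turn":0},{"jaw":-1,"linear":[0,0,0],"turn":0}]' 60
python3 plan.py 568 21.5 -28 -.069
python3 -m pendant '[{"jaw":-1,"linear":[0,0,-0.5],"turn":0},{"jaw":-1,"linear":[0,0,-1],"turn":0},{"jaw":-1,"linear":[0,0,-1.5],"turn":0},{"jaw":-1,"linear":[0,0,-1.5],"turn":0},{"jaw":-1,"linear":[0,0,0],"turn":0}]'
python3 - <<'E'
from h import *
p,d=save('side','s20'); cv2.imwrite('pics/s20c.png',cv2.resize(p[180:300,220:370],None,fx=5,fy=5)[:,:,::-1])
E
python3 plan.py 548.3 -285.7 20 .143
```

```text
time_s: 19.58
position: [0.5684, 0.0222, -0.0264]
eef_rot: [0.035, 0.999, 0.0, 0.005]
ft_force: [-1.3, -0.0, -0.6]
gripper_width: 0.019
pos mm [568.4  22.2 -26.4] yaw -0.069 tilt z [ 0.011  0.    -1.   ]
shift now cm [ 0.03 -0.07  0.16] turn -0.0
shift after turn cm [ 0.03 -0.07  0.16] t 19.58 F [-1.3 -0.  -0.6] w 19.0
time_s: 20.0
position: [0.5672, 0.0218, 0.0216]
eef_rot: [0.035, 0.999, -0.0, 0.004]
ft_force: [0.6, 0.1, -0.4]
gripper_width: 0.0188
pos mm [566.5  21.8  20.3] yaw -0.07 tilt z [ 0.007 -0.001 -1.   ]
shift now cm [ -0.33 -30.8    0.04] turn -0.213
shift after turn cm [ 6.180e+00 -3.018e+01  3.000e-02] t 20.05 F [-0.3 -0.3 -0.6] w 19.1
```

View pics/s20c.png

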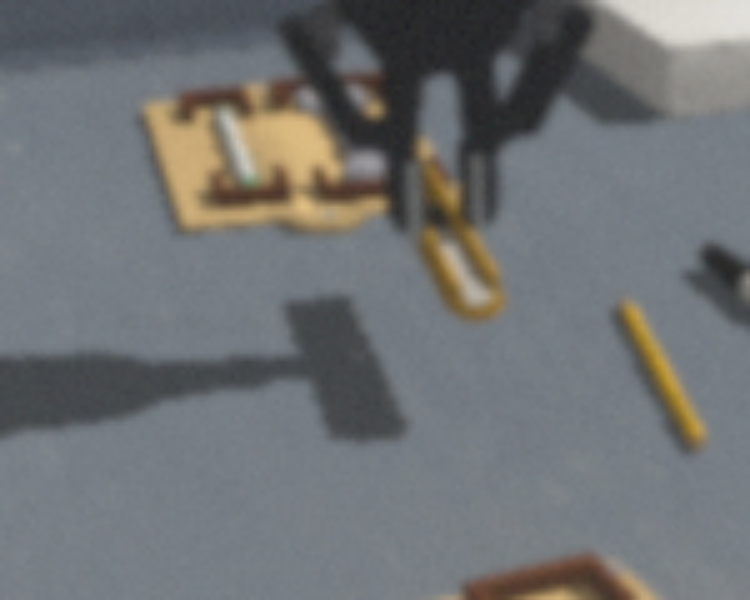

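```bash

python3 -m pendant '[{"jaw":-1,"linear":[0,-1,-0.5],"turn":-0.07},{"jaw":-1,"linear":[0.2,-2,-0.5],"turn":-0.07},{"jaw":-1,"linear":[0.4,-2.7,0],"turn":-0.07},{"jaw":-1,"linear":[0.6,-2.7,0],"turn":0},{"jaw":-1,"linear":[0.6,-2.7,0],"turn":0},{"jaw":-1,"linear":[0.6,-2.7,0],"turn":0},{"jaw":-1,"linear":[0.6,-2.7,0],"turn":0},{"jaw":-1,"linear":[0.6,-2.7,0],"turn":0},{"jaw":-1,"linear":[0.6,-2.7,0],"turn":0},{"jaw":-1,"linear":[0.6,-2.7,0],"turn":0},{"jaw":-1,"linear":[0,0,0],"turn":0},{"jaw":-1,"linear":[0,0,0],"turn":0}]'
python3 plan.py 548.3 -285.7 20 .143
```

```text
time_s: 21.05
position: [0.5439, -0.2377, 0.0256]
eef_rot: [-0.077, 0.997, 0.001, 0.001]
ft_force: [-0.3, 0.4, -0.3]
gripper_width: 0.0193
pos mm [ 543.9 -237.7   25.6] yaw 0.153 tilt z [ 0.001  0.003 -1.   ]
shift now cm [ 0.3  -4.81  0.55] turn 0.01
shift after turn cm [ 0.25 -4.81  0.56] t 21.05 F [-0.3  0.4 -0.3] w 19.3
```

```bash

python3 -m pendant '[{"jaw":-1,"linear":[0.1,-2.4,0],"turn":0.01},{"jaw":-1,"linear":[0.1,-2.3,0.3],"turn":0},{"jaw":-1,"linear":[0,0,0.5],"turn":0},{"jaw":-1,"linear":[0,0,0],"turn":0},{"jaw":-1,"linear":[0,0,0],"turn":0}]'
python3 plan.py 548.3 -285.7 -19 .143
python3 - <<'E'
from h import *
p,d=save('top','t21'); cv2.imwrite('pics/t21c.png',cv2.resize(p[200:320,390:540],None,fx=5,fy=5)[:,:,::-1])
p,d=save('side','s21'); cv2.imwrite('pics/s21c.png',cv2.resize(p[230:390,250:430],None,fx=3.7,fy=3.7)[:,:,::-1])
E
```

```text
time_s: 21.47
position: [0.548, -0.2832, 0.0151]
eef_rot: [-0.072, 0.997, 0.003, -0.001]
ft_force: [0.1, 0.4, -0.9]
gripper_width: 0.0189
pos mm [ 548.  -283.2   15.1] yaw 0.144 tilt z [-0.002  0.005 -1.   ]
shift now cm [ 0.   -0.27  3.41] turn 0.001
shift after turn cm [ 0.01 -0.25  3.41] t 21.47 F [ 0.1  0.4 -0.9] w 18.9
```

View pics/t21c.png

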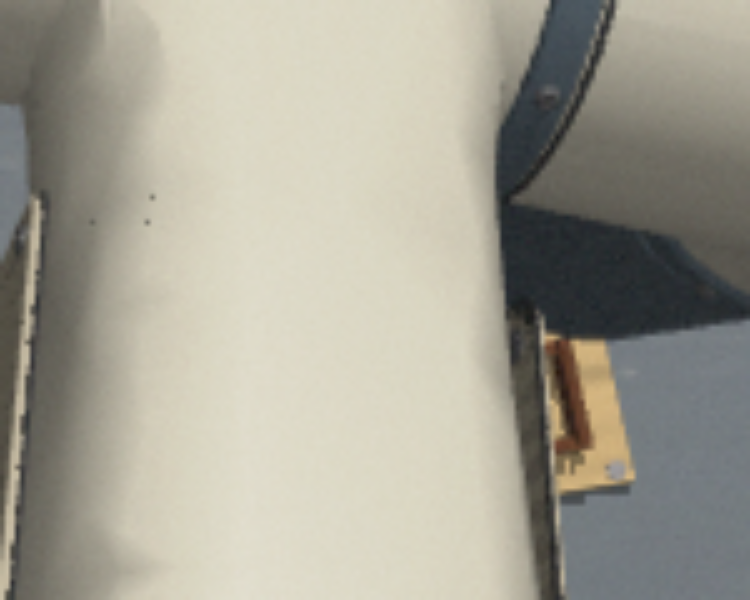

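View pics/s21c.png

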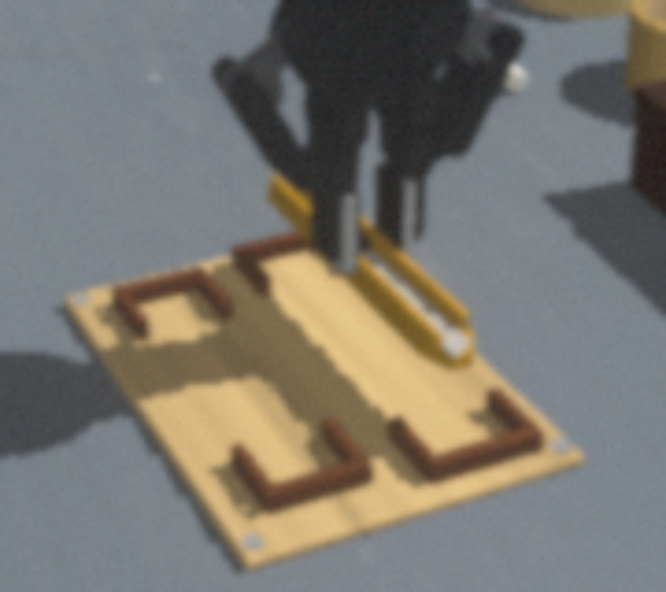

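```bash

python3 -m pendant '[{"jaw":-1,"linear":[0,-0.25,0.8],"turn":0},{"jaw":-1,"linear":[0,0,0.8],"turn":0},{"jaw":-1,"linear":[0,0,0.8],"turn":0},{"jaw":-1,"linear":[0,0,0.5],"turn":0},{"jaw":-1,"linear":[0,0,0],"turn":0},{"jaw":-1,"linear":[0,0,0],"turn":0}]'
python3 plan.py 548.3 -285.7 -19.5 .143
python3 - <<'E'
from h import *
p,d=save('side','s22'); cv2.imwrite('pics/s22c.png',cv2.resize(p[230:390,250:430],None,fx=3.7,fy=3.7)[:,:,::-1])
E
```

```text
time_s: 22.07
position: [0.5486, -0.2823, -0.0167]
eef_rot: [-0.074, 0.997, 0.003, -0.001]
ft_force: [0.7, -0.4, -1.1]
gripper_width: 0.0189
pos mm [ 548.6 -282.3  -16.7] yaw 0.148 tilt z [-0.003  0.006 -1.   ]
shift now cm [ 0.07 -0.33  0.28] turn 0.005
shift after turn cm [ 0.07 -0.33  0.28] t 22.07 F [ 0.7 -0.4 -1.1] w 18.9
```

View pics/s22c.png

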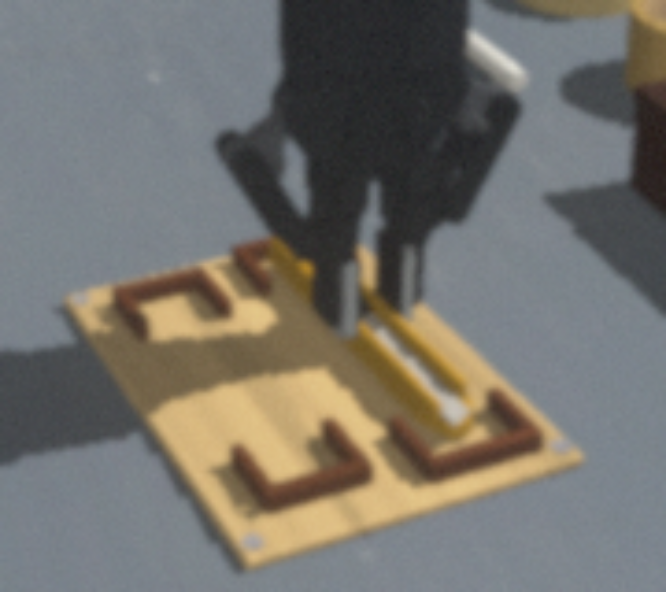

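```bash

python3 -m pendant '[{"jaw":-1,"linear":[0,-0.3,0.2],"turn":0},{"jaw":-1,"linear":[0,0,0.15],"turn":0},{"jaw":-1,"linear":[0,0,0],"turn":0},{"jaw":-0.7,"linear":[0,0,0],"turn":0},{"jaw":-0.4,"linear":[0,0,0],"turn":0},{"jaw":-0.2,"linear":[0,0,0],"turn":0},{"jaw":-0.1,"linear":[0,0,0],"turn":0},{"jaw":-0.1,"linear":[0,0,0],"turn":0}]'
python3 plan.py 548.3 -285.7 -19.5 .143
python3 -m pendant '[{"jaw":-0.1,"linear":[0,0,-0.5],"turn":0},{"jaw":-0.1,"linear":[0,0,-1],"turn":0},{"jaw":-0.1,"linear":[0,0,-2],"turn":0},{"jaw":-0.1,"linear":[0,0,-2],"turn":0},{"jaw":-0.2,"linear":[0,0,-2],"turn":0},{"jaw":-0.2,"linear":[0,0,0],"turn":0}]'
python3 - <<'E'
from h import *
p,d=save('side','s23'); cv2.imwrite('pics/s23c.png',cv2.resize(p[230:390,250:430],None,fx=3.7,fy=3.7)[:,:,::-1])
E
python3 plan.py 718.5 11 50 .111
```

```text
time_s: 22.78
position: [0.5503, -0.2865, -0.0187]
eef_rot: [-0.074, 0.997, 0.002, 0.001]
ft_force: [-0.1, 0.3, -0.4]
gripper_width: 0.0385
pos mm [ 550.3 -286.5  -18.7] yaw 0.148 tilt z [ 0.001  0.004 -1.   ]
shift now cm [0.19 0.1  0.08] turn 0.005
shift after turn cm [0.19 0.1  0.08] t 22.78 F [-0.1  0.3 -0.4] w 38.5
time_s: 23.28
position: [0.5498, -0.2871, 0.0625]
eef_rot: [-0.074, 0.997, 0.002, -0.0]
ft_force: [0.3, -0.8, 0.4]
gripper_width: 0.0341
pos mm [ 549.1 -286.5   60.7] yaw 0.148 tilt z [-0.002  0.005 -1.   ]
shift now cm [-21.14  26.92   1.19] turn 0.037
shift after turn cm [-20.13  27.69   1.07] t 23.33 F [0.4 0.8 0.4] w 34.0
```

View pics/s23c.png

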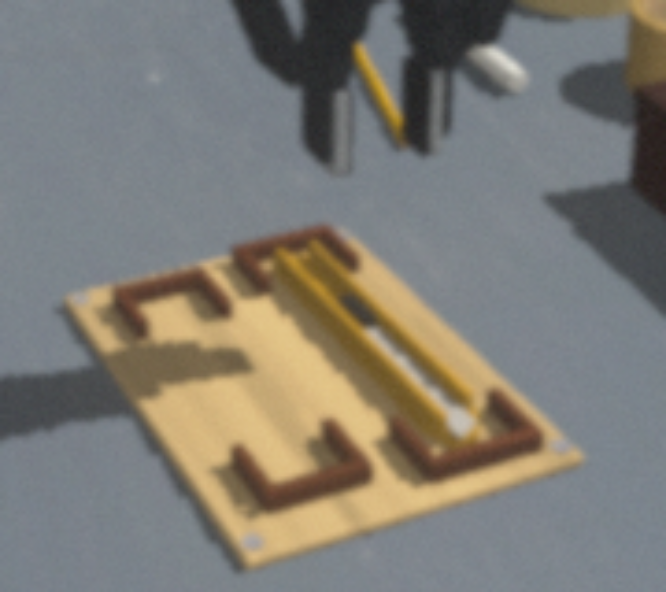

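```bash

python3 -m pendant '[{"jaw":-0.2,"linear":[-0.8,1.2,0],"turn":0.037},{"jaw":-0.2,"linear":[-2,2.7,0],"turn":0},{"jaw":-0.2,"linear":[-2,2.7,0],"turn":0},{"jaw":-0.2,"linear":[-2,2.7,0],"turn":0},{"jaw":-0.2,"linear":[-2,2.7,0],"turn":0},{"jaw":-0.2,"linear":[-2,2.7,0],"turn":0},{"jaw":-0.2,"linear":[-2,2.7,0],"turn":0},{"jaw":-0.2,"linear":[-2,2.7,0],"turn":0},{"jaw":-0.2,"linear":[-2,2.7,0],"turn":0},{"jaw":-0.2,"linear":[-1.5,2.2,0],"turn":0},{"jaw":-0.2,"linear":[0,0,0],"turn":0},{"jaw":-0.2,"linear":[0,0,0],"turn":0}]'
python3 plan.py 718.5 11 0 .111
python3 - <<'E'
from h import *
p,d=save('side','s24'); cv2.imwrite('pics/s24c.png',cv2.resize(p[180:300,290:440],None,fx=5,fy=5)[:,:,::-1])
save('top','t24')
E
```

```text
time_s: 24.33
position: [0.7069, -0.0054, 0.0612]
eef_rot: [-0.052, 0.999, 0.003, -0.003]
ft_force: [-0.8, -0.2, -0.2]
gripper_width: 0.0341
pos mm [706.9  -5.4  61.2] yaw 0.105 tilt z [-0.006  0.006 -1.   ]
shift now cm [-1.36  1.47  6.12] turn -0.006
shift after turn cm [-1.34  1.5   6.12] t 24.33 F [-0.8 -0.2 -0.2] w 34.1
```

View pics/s24c.png

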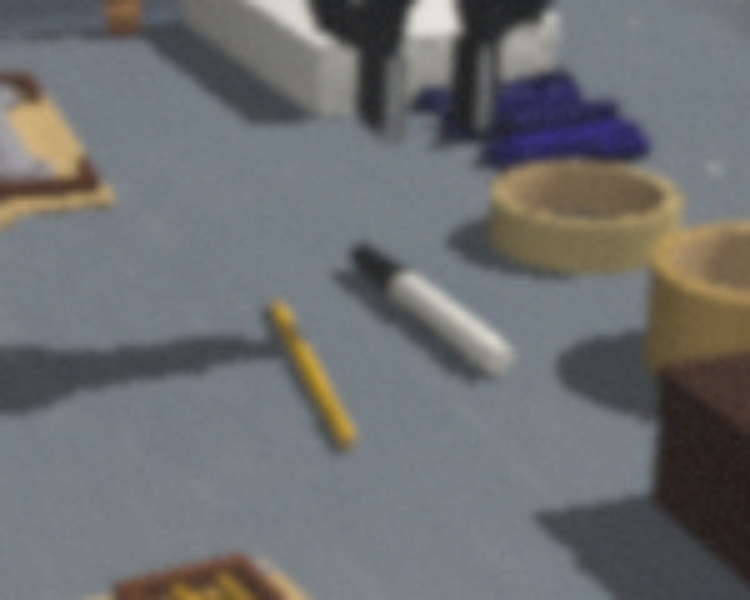

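View pics/t24.png

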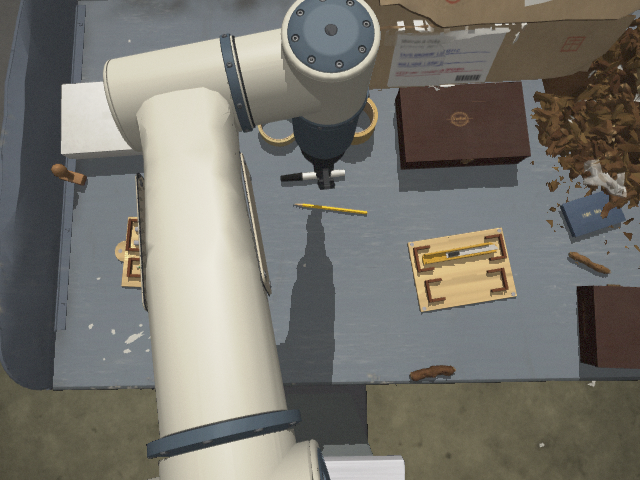

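```bash

python3 -m pendant '[{"jaw":-0.2,"linear":[-1.3,1.5,1],"turn":-0.006},{"jaw":-0.2,"linear":[0,0,1.5],"turn":0},{"jaw":-0.2,"linear":[0,0,1.5],"turn":0},{"jaw":-0.2,"linear":[0,0,1.5],"turn":0},{"jaw":-0.2,"linear":[0,0,0],"turn":0},{"jaw":-0.2,"linear":[0,0,0],"turn":0}]'
python3 plan.py 718.5 11 -28 .111
python3 - <<'E'
from h import *
p,d=save('side','s25'); cv2.imwrite('pics/s25c.png',cv2.resize(p[180:300,290:440],None,fx=5,fy=5)[:,:,::-1])
E
```

```text
time_s: 24.93
position: [0.7162, 0.0025, 0.0076]
eef_rot: [-0.051, 0.999, 0.003, -0.002]
ft_force: [-0.2, -0.5, -0.4]
gripper_width: 0.0341
pos mm [716.2   2.5   7.6] yaw 0.102 tilt z [-0.004  0.005 -1.   ]
shift now cm [-0.33  0.8   3.56] turn -0.009
shift after turn cm [-0.33  0.81  3.56] t 24.93 F [-0.2 -0.5 -0.4] w 34.1
```

View pics/s25c.png

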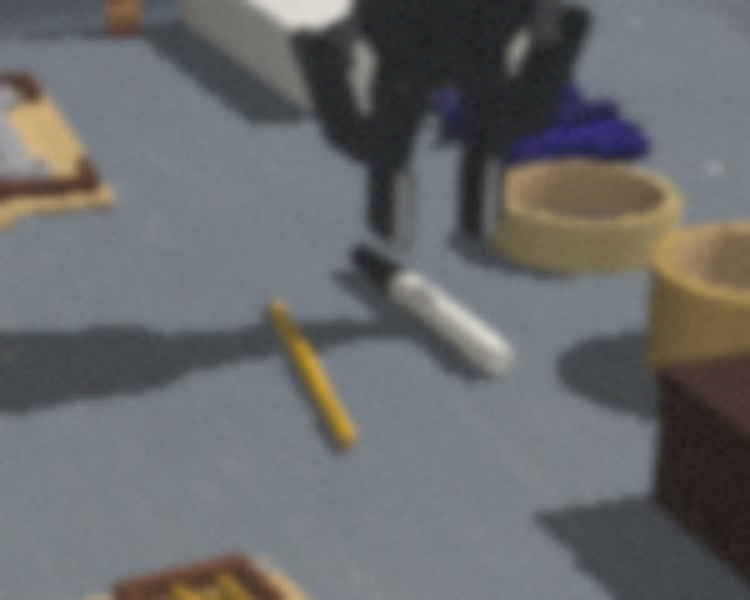

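```bash

python3 -m pendant '[{"jaw":-0.2,"linear":[-0.3,0.9,0],"turn":-0.009},{"jaw":-0.2,"linear":[0,0,0.7],"turn":0},{"jaw":-0.2,"linear":[0,0,0.7],"turn":0},{"jaw":-0.2,"linear":[0,0,0],"turn":0},{"jaw":-0.2,"linear":[0,0,0],"turn":0}]'
python3 plan.py 718.5 11 -28 .111
python3 - <<'E'
from h import *
p,d=save('side','s26'); cv2.imwrite('pics/s26c.png',cv2.resize(p[180:300,290:440],None,fx=5,fy=5)[:,:,::-1])
E
```

```text
time_s: 25.4
position: [0.7201, 0.0118, -0.0034]
eef_rot: [-0.055, 0.998, 0.003, 0.001]
ft_force: [0.0, -0.1, 0.1]
gripper_width: 0.0345
pos mm [720.1  11.8  -3.4] yaw 0.11 tilt z [ 0.001  0.006 -1.   ]
shift now cm [ 0.17 -0.08  2.46] turn -0.001
shift after turn cm [ 0.17 -0.06  2.46] t 25.4 F [ 0.  -0.1  0.1] w 34.5
```

View pics/s26c.png

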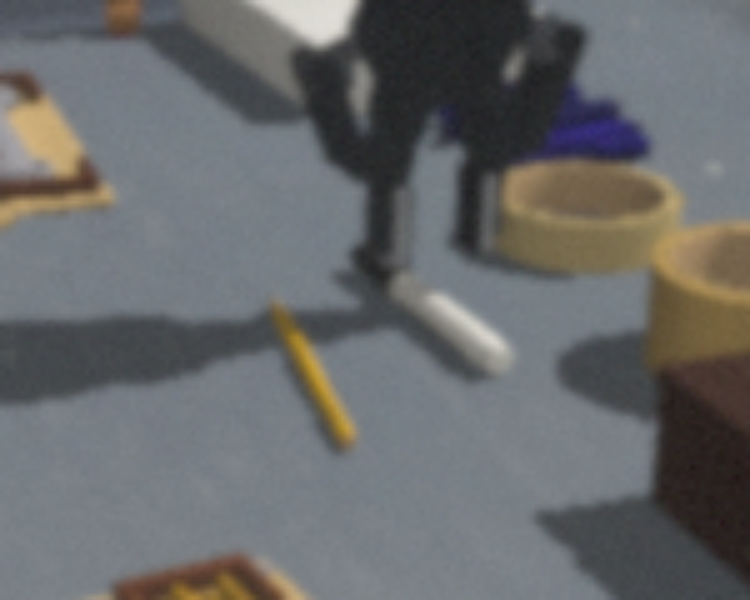

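```bash

python3 -m pendant '[{"jaw":-0.2,"linear":[0.15,0,0.6],"turn":0},{"jaw":-0.2,"linear":[0,0,0.6],"turn":0},{"jaw":-0.2,"linear":[0,0,0.4],"turn":0},{"jaw":-0.2,"linear":[0,0,0],"turn":0},{"jaw":-0.2,"linear":[0,0,0],"turn":0}]'
python3 plan.py 718.5 11 -28 .111
python3 - <<'E'
from h import *
p,d=save('side','s27'); cv2.imwrite('pics/s27c.png',cv2.resize(p[180:300,290:440],None,fx=5,fy=5)[:,:,::-1])
E
```

```text
time_s: 25.87
position: [0.7182, 0.0117, -0.0213]
eef_rot: [-0.055, 0.998, 0.003, 0.001]
ft_force: [0.1, -0.7, 0.6]
gripper_width: 0.0342
pos mm [718.2  11.7 -21.3] yaw 0.11 tilt z [ 0.001  0.006 -1.   ]
shift now cm [-0.02 -0.08  0.67] turn -0.001
shift after turn cm [-0.03 -0.07  0.67] t 25.87 F [ 0.1 -0.7  0.6] w 34.2
```

View pics/s27c.png

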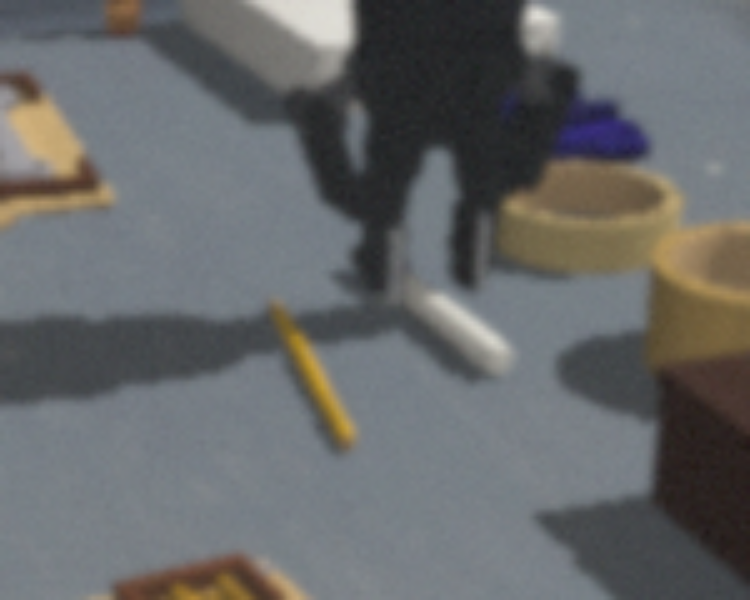

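```bash

python3 -m pendant '[{"jaw":-0.2,"linear":[0,-0.05,0.35],"turn":0},{"jaw":-0.2,"linear":[0,0,0.25],"turn":0},{"jaw":-0.4,"linear":[0,0,0],"turn":0},{"jaw":-0.5,"linear":[0,0,0],"turn":0},{"jaw":-1,"linear":[0,0,0],"turn":0},{"jaw":-1,"linear":[0,0,0],"turn":0},{"jaw":-1,"linear":[0,0,0],"turn":0},{"jaw":-1,"linear":[0,0,0],"turn":0}]' 50
python3 plan.py 718.5 11 -28 .111
python3 -m pendant '[{"jaw":-1,"linear":[0,0,-0.5],"turn":0},{"jaw":-1,"linear":[0,0,-1],"turn":0},{"jaw":-1,"linear":[0,0,-1.5],"turn":0},{"jaw":-1,"linear":[0,0,-1.5],"turn":0},{"jaw":-1,"linear":[0,0,-1.5],"turn":0},{"jaw":-1,"linear":[0,0,0],"turn":0}]'
python3 - <<'E'
from h import *
p,d=save('side','s28'); cv2.imwrite('pics/s28c.png',cv2.resize(p[180:300,290:440],None,fx=5,fy=5)[:,:,::-1])
E
python3 plan.py 482.9 -295.1 20 .143
```

```text
time_s: 26.58
position: [0.7189, 0.0112, -0.027]
eef_rot: [-0.055, 0.998, 0.003, 0.001]
ft_force: [0.5, -1.2, -0.6]
gripper_width: 0.0133
pos mm [718.9  11.2 -27. ] yaw 0.11 tilt z [ 0.002  0.006 -1.   ]
shift now cm [ 0.04 -0.02  0.1 ] turn -0.001
shift after turn cm [ 0.04 -0.02  0.1 ] t 26.58 F [ 0.5 -1.2 -0.6] w 13.3
time_s: 27.08
position: [0.7185, 0.0104, 0.0381]
eef_rot: [-0.055, 0.998, 0.003, 0.001]
ft_force: [1.5, -0.3, 0.8]
gripper_width: 0.0132
pos mm [717.8  10.6  36.6] yaw 0.11 tilt z [ 0.     0.006 -1.   ]
shift now cm [ 26.71 -27.81   1.48] turn -0.033
shift after turn cm [ 27.61 -26.91   1.66] t 27.13 F [ 0.1  0.4 -0.8] w 12.9
```

View pics/s28c.png

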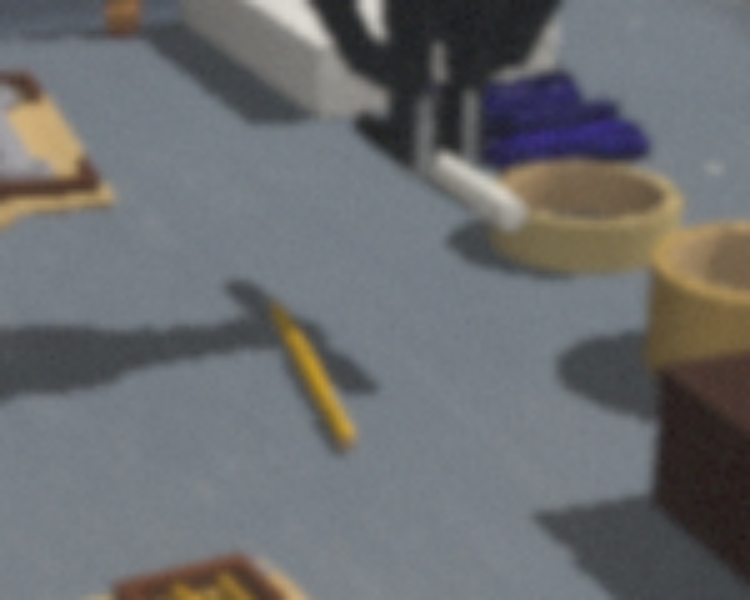

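```bash

python3 -m pendant '[{"jaw":-1,"linear":[1,-1,0],"turn":-0.033},{"jaw":-1,"linear":[2,-2,0],"turn":0},{"jaw":-1,"linear":[2.2,-2.2,0],"turn":0},{"jaw":-1,"linear":[2.2,-2.2,0],"turn":0},{"jaw":-1,"linear":[2.2,-2.2,0],"turn":0},{"jaw":-1,"linear":[2.2,-2.2,0],"turn":0},{"jaw":-1,"linear":[2.2,-2.2,0],"turn":0},{"jaw":-1,"linear":[2.2,-2.2,0],"turn":0},{"jaw":-1,"linear":[2.2,-2.2,0],"turn":0},{"jaw":-1,"linear":[2.2,-2.2,0],"turn":0},{"jaw":-1,"linear":[2.2,-2.2,0],"turn":0},{"jaw":-1,"linear":[2.2,-2.2,0],"turn":0}]'
python3 plan.py 482.9 -295.1 20 .143
```

```text
time_s: 28.13
position: [0.4957, -0.2772, 0.0294]
eef_rot: [-0.076, 0.997, 0.005, -0.002]
ft_force: [1.1, -0.6, -1.0]
gripper_width: 0.013
pos mm [ 495.7 -277.2   29.4] yaw 0.153 tilt z [-0.006  0.01  -1.   ]
shift now cm [ 1.54 -1.59  0.93] turn 0.01
shift after turn cm [ 1.53 -1.59  0.94] t 28.13 F [ 1.1 -0.6 -1. ] w 13.0
```

```bash

python3 -m pendant '[{"jaw":-1,"linear":[0.6,-1.1,0],"turn":0.01},{"jaw":-1,"linear":[0,0,0.3],"turn":0},{"jaw":-1,"linear":[0,0,0],"turn":0},{"jaw":-1,"linear":[0,0,0],"turn":0}]'
python3 plan.py 482.9 -295.1 -20 .143
python3 - <<'E'
from h import *
p,d=save('side','s29'); cv2.imwrite('pics/s29c.png',cv2.resize(p[230:390,250:430],None,fx=3.7,fy=3.7)[:,:,::-1])
E
```

```text
time_s: 28.47
position: [0.4862, -0.2929, 0.0252]
eef_rot: [-0.068, 0.998, 0.006, -0.004]
ft_force: [0.2, -0.1, 0.5]
gripper_width: 0.0132
pos mm [ 486.2 -292.9   25.2] yaw 0.135 tilt z [-0.008  0.011 -1.   ]
shift now cm [ 0.32 -0.22  4.52] turn -0.008
shift after turn cm [ 0.35 -0.17  4.52] t 28.47 F [ 0.2 -0.1  0.5] w 13.2
```

View pics/s29c.png

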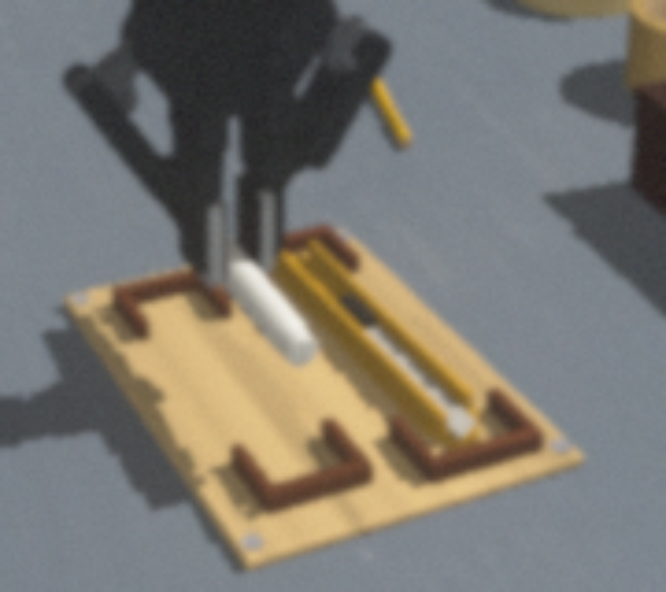

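```bash

python3 -m pendant '[{"jaw":-1,"linear":[0.3,-0.2,0.8],"turn":-0.008},{"jaw":-1,"linear":[0,0,1],"turn":0},{"jaw":-1,"linear":[0,0,1],"turn":0},{"jaw":-1,"linear":[0,0,0.8],"turn":0},{"jaw":-1,"linear":[0,0,0],"turn":0},{"jaw":-1,"linear":[0,0,0],"turn":0}]'
python3 plan.py 482.9 -295.1 -20 .143
python3 - <<'E'
from h import *
p,d=save('side','s30'); cv2.imwrite('pics/s30c.png',cv2.resize(p[230:390,250:430],None,fx=3.7,fy=3.7)[:,:,::-1])
E
```

```text
time_s: 29.02
position: [0.4844, -0.2911, -0.0163]
eef_rot: [-0.075, 0.997, 0.007, -0.005]
ft_force: [1.1, 0.1, 0.7]
gripper_width: 0.0127
pos mm [ 484.4 -291.1  -16.3] yaw 0.15 tilt z [-0.011  0.012 -1.   ]
shift now cm [ 0.21 -0.38  0.37] turn 0.007
shift after turn cm [ 0.21 -0.37  0.37] t 29.02 F [1.1 0.1 0.7] w 12.7
```

View pics/s30c.png

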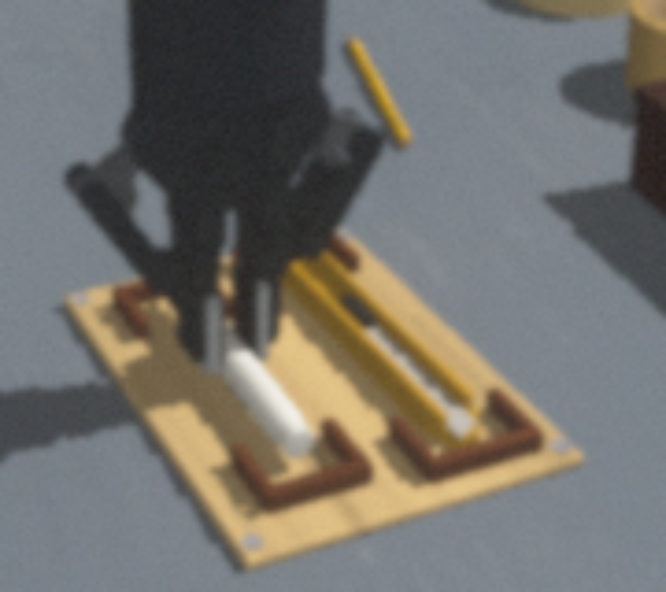

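```bash

python3 -m pendant '[{"jaw":-1,"linear":[0.2,-0.4,0.2],"turn":0},{"jaw":-1,"linear":[0,0,0.15],"turn":0},{"jaw":-1,"linear":[0,0,0.05],"turn":0},{"jaw":-1,"linear":[0,0,0],"turn":0}]'
python3 plan.py 482.9 -295.1 -20.5 .143
```

```text
time_s: 29.4
position: [0.4835, -0.296, -0.0199]
eef_rot: [-0.075, 0.997, 0.006, -0.004]
ft_force: [-0.1, -0.1, -0.8]
gripper_width: 0.0128
pos mm [ 483.5 -296.   -19.9] yaw 0.15 tilt z [-0.009  0.012 -1.   ]
shift now cm [0.05 0.1  0.06] turn 0.007
shift after turn cm [0.05 0.1  0.06] t 29.4 F [-0.1 -0.1 -0.8] w 12.8
```

```bash

python3 -m pendant '[{"jaw":-1,"linear":[0,0,0.05],"turn":0},{"jaw":-0.75,"linear":[0,0,0],"turn":0},{"jaw":-0.6,"linear":[0,0,0],"turn":0},{"jaw":-0.5,"linear":[0,0,0],"turn":0},{"jaw":-0.4,"linear":[0,0,0],"turn":0},{"jaw":-0.3,"linear":[0,0,0],"turn":0},{"jaw":-0.3,"linear":[0,0,-0.5],"turn":0},{"jaw":-0.3,"linear":[0,0,-1],"turn":0},{"jaw":-0.3,"linear":[0,0,-2],"turn":0},{"jaw":-0.3,"linear":[0,0,-2.5],"turn":0},{"jaw":-0.3,"linear":[0,0,-2.5],"turn":0},{"jaw":-0.3,"linear":[0,0,-2.5],"turn":0}]'
python3 -m pendant '[{"jaw":-0.3,"linear":[1,3,-1],"turn":0},{"jaw":-0.3,"linear":[1,3,-1],"turn":0},{"jaw":-0.3,"linear":[1,3,0],"turn":0},{"jaw":-0.3,"linear":[1,3,0],"turn":0},{"jaw":-0.3,"linear":[1,3,0],"turn":0},{"jaw":-0.3,"linear":[1,3,0],"turn":0},{"jaw":-0.3,"linear":[0.5,3,0],"turn":0},{"jaw":-0.3,"linear":[0.5,3,0],"turn":0},{"jaw":-0.3,"linear":[0,3,0],"turn":0},{"jaw":-0.3,"linear":[0,0,0],"turn":0}]'
python3 - <<'E'
from h import *
p,d=save('side','s31'); cv2.imwrite('pics/s31c.png',cv2.resize(p[160:390,210:430],None,fx=2.6,fy=2.6)[:,:,::-1])
p,d=save('top','t31')
E
```

```text
time_s: 30.4
position: [0.4809, -0.2961, 0.0922]
eef_rot: [-0.074, 0.997, 0.008, -0.009]
ft_force: [0.1, -0.9, 0.5]
gripper_width: 0.0303
time_s: 31.23
position: [0.3731, -0.0344, 0.1338]
eef_rot: [-0.073, 0.997, 0.005, 0.005]
ft_force: [0.1, -0.5, -0.2]
gripper_width: 0.0296
```

View pics/s31c.png

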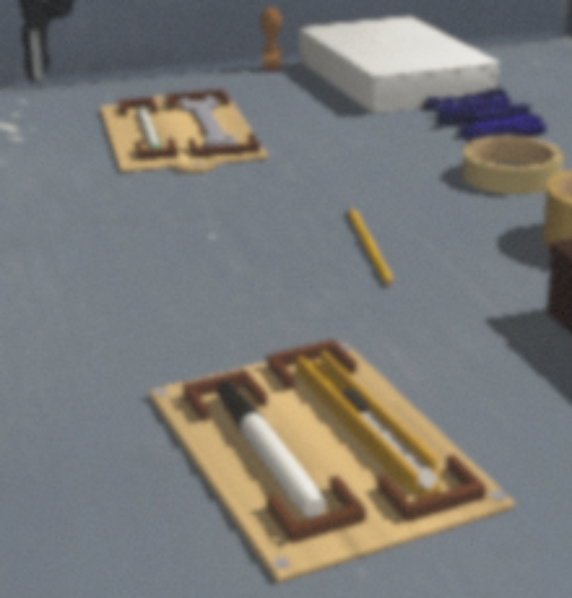

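View pics/t31.png

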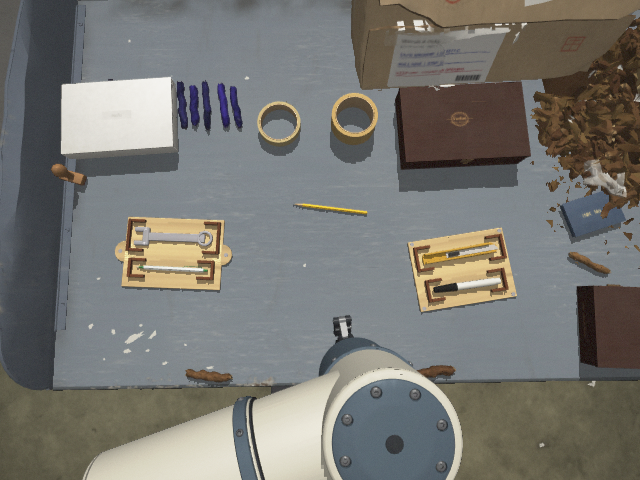

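```bash
python3 - <<'E'
from h import *
p=cv2.imread('pics/t31.png')[:,:,::-1]
a=cv2.resize(p[205:320,105:240],None,fx=3,fy=3,interpolation=cv2.INTER_CUBIC); b=cv2.resize(p[205:320,400:530],None,fx=3,fy=3,interpolation=cv2.INTER_CUBIC)
cv2.imwrite('pics/f31.png',np.hstack([a,b])[:,:,::-1])
d=snapshot('top')[1]
T={'s':(.5575,.299,-.052),'p':(.5156,-.2904,.1434)}
p,d=snapshot('top')
for n,t,z in (('cutter_center','p',.021),('marker_center','p',.016),('wrench_center','s',.0135),('ball_pen_center','s',.013),('pencil','p',.005)):
    r=regions_of('top',n)
    if not r: print(n,'none');continue
    m=r[0]['mask']; v,u=np.nonzero(m); w=onplane('top',u,v,z)
    x,y,a=T[t]; c,s=np.cos(a),np.sin(a); q=(w[:,:2]-[x,y])@np.array([[c,-s],[s,c]])*1000
    rc=cv2.minAreaRect(q.astype(np.float32)); dd=d[v,u]; zz=world('top',u,v,dd)[:,2]
    print(n,round(r[0]['confidence'],2),'tray-frame rect',np.round(rc[0],1),np.round(rc[1],1),round(rc[2],1),'y range',np.round([q[:,1].min(),q[:,1].max()],1),'world',np.round(w.mean(0)*1000,1)[:2],'z',np.round(np.percentile(zz,[20,50,90])*1000,1))
E
```

```text
cutter_center 0.7 tray-frame rect [34.1  2.2] [ 24.6 153. ] 1.6 y range [-74.3  78.8] world [ 549.  -283.5] z [12.2 15.1 21.8]
marker_center 0.9 tray-frame rect [-31.5  -0.7] [134.   15.5] 88.9 y range [-67.7  66.3] world [ 484.1 -293.9] z [19.4 21.2 23.5]
wrench_center 0.73 tray-frame rect [36.  -0.5] [ 39.1 158. ] 2.2 y range [-79.6  78. ] world [591.2 304.5] z [12.3 13.8 16. ]
ball_pen_center 0.7 tray-frame rect [-32.2  -4.4] [  8.1 123.1] 2.1 y range [-66.   57.3] world [525.9 288.7] z [13.1 14.2 16.2]
pencil 0.76 tray-frame rect [168.1 241.3] [140.8  10.3] 74.5 y range [173.3 308.8] world [647.8 -23.2] z [4.6 6.9 9.1]
```

View pics/f31.png

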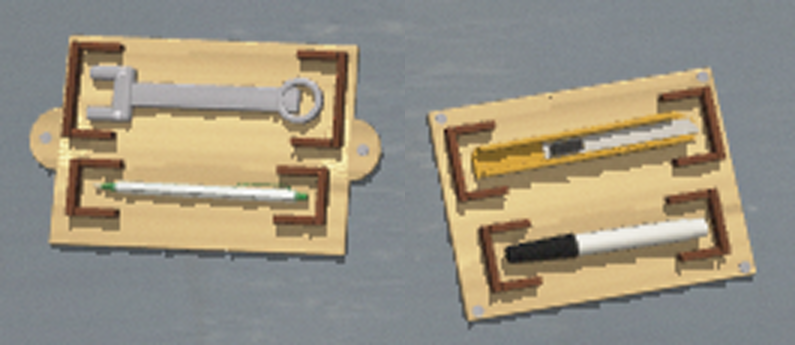

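```bash
python3 - <<'E'
from h import *
p=cv2.imread('pics/t31.png')[:,:,::-1]
x,y,a=.5575,.299,-.052; c,s=np.cos(a),np.sin(a)
for u3,v3 in ((97,186),(104,186),(309,197),(306,197)):
    w=onplane('top',105+u3/3-.5+.17,205+v3/3-.33,.0105); print(np.round((w[:2]-[x,y])@np.array([[c,-s],[s,c]])*1000,1))
i=p.astype(int); g=(i[...,1]-np.maximum(i[...,0],i[...,2])>8)
v,u=np.nonzero(g[250:285,130:225]); print(sorted(set(zip((u+130).tolist(),(v+250).tolist()))))
cv2.imwrite('pics/pen.png',cv2.resize(p[256:284,125:220],None,fx=8,fy=8,interpolation=cv2.INTER_NEAREST)[:,:,::-1])
E
```

```text
[-30.   68.4]
[-29.8  63.7]
[-32.1 -74.8]
[-32.2 -72.8]
[(139, 266), (139, 267), (140, 266), (140, 267), (141, 266), (141, 267), (142, 266), (142, 267), (142, 268), (143, 266), (143, 267), (184, 266), (186, 266), (187, 266), (191, 266), (201, 267), (201, 268), (203, 269), (203, 270), (203, 271), (204, 269), (204, 270), (204, 271), (205, 269), (205, 270), (205, 271), (206, 269), (206, 270), (206, 271), (207, 270)]
```

View pics/pen.png

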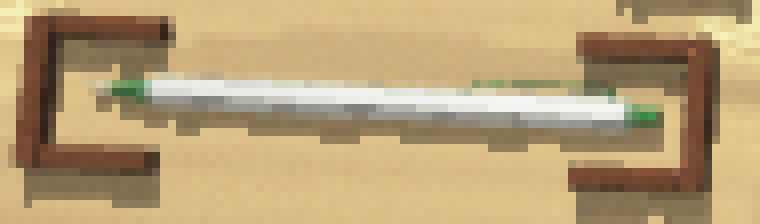

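```bash
python3 -c "
from h import *
o=get_obs();print(o['time_s'],abs(o['dq']).max());sign_off()"
```

```text
31.6833 0.0028428247834685516
the job is handed in; nothing more can be done
```

All four tools are lying flat in their cradles and the pencil was left where it was. I handed the job in at about 31.7 s of the 104 s allowed. `sign_off()` gives no verdict, so this rests on my own last checks.

Final top-camera check, in each tray's frame:

| Tool | x (mm) | Target x (mm) | y (mm) | Target y (mm) |
|---|---|---|---|---|
| Cutter | +34 | +33 | +2 | 0 |
| Marker | −31.5 | −33 | −1 | 0 |
| Wrench | +36 | +33 | −0.5 | 0 |
| Ball pen | about −31 | −33 | about −2.5 | 0 |

- **Angle and height:** the cutter, marker and wrench lie within about 0.04 rad of their cradles. The pen looks just as well aligned. The depth readings fit tools resting on the tray floors.
- **Pencil and arm:** the pencil sits at the same pixels as at the start. The arm stood still and clear of everything when I handed in.

Two checks disagreed:
- **Fingertip height:** the cameras showed the fingertips about 33 mm above the reported TCP. The two cameras agreed with each other, so I lowered the arm by the pictures to a TCP of about −27 to −29 mm on the bench.
- **Pen outline:** the network's mask for the pen missed part of its ends, putting its centre about 4 mm off lengthwise, so I took the pen's position from its end pixels instead.

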